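Empty the tilting reject bin into the heavy scrap crate

TASK

Empty the reject bin into the scrap crate, pushing with the fingers only: slide the tall, heavy crate along the counter into its bay beneath the bin's lip until it stands fully home against the end stop, pushing it low near its base so that it neither tips nor lifts. Then push the bin's lever over until all three rejects have dropped into the crate, and let the bin come back down level and empty. Do not touch the rejects by hand, and leave everything else on the counter where it stands.

Things in the scene. Friction and masses are not known exactly. Their poses are not given: they have to be found in the camera images.
- crate: Heavy open-topped plywood scrap crate with dark steel corner angles, a 40 mm bed of steel slugs in it, on the robot's side of the bay. Outside 110 (x) x 200 (y) x 165 mm high, walls 6 mm. Origin: centre of its underside; its x points from the near broad face (x = -55 mm) to the far one, z up. Starts 135 to 155 mm short of home, up to 30 mm to the side, turned up to 0.25 rad.
- crate_foot (a point): Middle of the lower edge of the crate's near broad face, on the counter; axes as the crate's. The crate weighs 1.4 to 2.1 kg, friction about 0.5 to 0.7: it slides at 6 to 15 N. Tall for its depth: pushed on this face higher than about 75 mm above the counter it may tip over; at 20 to 40 mm it slides.
- bay (a point): Centre of the crate's bay, on the counter: the crate's origin lies here when home. x points into the bay, away from the robot, y left, z up. End stop: steel angle 30 mm high, face at x = +55 mm. Side rails 24 mm high, inner faces at y = +/-110 mm (10 mm play each side) from x = 0 to +61 mm, flaring to y = +/-132 at the mouth, x = -50 mm. Bay and bracket are one fixed station.
- pivot (a point): Middle of the bin's pivot axis, which runs along the bay's x, at x = 0, y = +75 mm in the bay's frame, 235 mm above the counter; axes as the bay's. Grey bracket: uprights at x = +/-60, y = 152 to 198 mm, 256 mm high, on a foot plate (x +/-95, y 140 to 240, 6 mm high); arms to y = 57 mm, 222 to 256 mm up, so the crate passes below. Bin 91 mm wide (x), rear wall at y = 218, lip at y = 15 mm.
- bin (a joint): Angle (rad) of the steel reject bin about its pivot: 0 = level, resting on its rear rest by its own weight; grows as it tips towards the bay's -y, its lip coming down over the crate; 1.12 = fully tipped, on its stop. Rejects slide out between about 0.6 and 1.1. Let go, it swings back to 0 by itself. Tipping takes about 4 to 8 N at the grip.
- grip (a point): Middle of the black round grip (18 mm diameter, 58 mm long, along the bay's x) of the bin's tipping lever, on the robot's side. Turns with the bin, 100 mm from the pivot: level at x = -100, y = +132 mm in the bay's frame, 317 mm above the counter; pushed towards -y it passes over the top (335 mm) to y = +26, 322 mm high when fully tipped. Lever bar 28 mm to +x; the grip's outer 45 mm are free.
- case: Reject: cracked beige calculator case, 56 x 85 x 14 mm, 45 g, lying in the bin. Origin: centre of its underside.
- board: Reject: green circuit board, 45 x 62 x 5 mm, 25 g, lying on the cracked case in the bin. Origin: centre of its underside.
- switch: Reject: silver rocker switch, 24 x 34 x 18 mm, 20 g, in the bin towards its lip. Origin: centre of its underside.
- calculator: Bystander: finished beige pocket calculator, 76 x 135 x 26 mm, left of the crate. Origin: centre of its underside.
- jar: Bystander: glass screw jar with aluminium cap, 62 mm in diameter, 85 mm high, right of the bay. Origin: centre of its underside.
- spool: Bystander: solder spool, 54 mm in diameter, 44 mm high, right of the crate. Origin: centre of its underside.
- screwdriver: Bystander: screwdriver, 190 mm long, lying at the left, near the robot. Origin: under its middle.
- die: Bystander: spare steel die on a 70 x 70 mm bolster, 34 mm high, on the robot's side of the fixed green lever hand press (base 200 x 130 mm, up to 440 mm high) at the far right. Origin: centre of its underside.
- tray: Bystander: open grey tray of rocker switches, 100 x 150 x 35 mm, at the right. Origin: centre of its underside.
- mug: Bystander: white mug, 78 mm in diameter, 90 mm high, at the left. Origin: centre of its underside.

How it is judged:
By the outcome, as a careful person would: the job done as asked, in the order asked, and still so for the second after the job is handed in, with the robot touching nothing.
It also fails if it takes over 59 s, if anything falls off the work surface, if the arm or the gripper's body presses on something with over 40 N, if the wrist force passes 120 N, or if a joint passes its speed limit or range.

ROBOT

A 6-joint arm with a two-finger parallel gripper is mounted at the origin on the work surface. World frame = base frame: x ahead of the robot, y to its left, z up, the work surface at z = 0. Lengths are in m, angles in rad, forces in N, time in s.
With the tool pointing down it reaches from about 0.3 to 0.875 m from the base axis. Payload 6.4 kg.
Tool frame: the origin (TCP) lies midway between the tips of the shut fingers; the grasp point (between the pads) lies 19 mm behind it; y points along the fingers, x is the direction in which the jaws open and shut, and the axes are right-handed (so a half turn about y gives the same grasp; the last joint's range is limited). The gripper opens to 85 mm and grips with 20 to 120 N. Pads are 22 mm wide; open, the fingers measure 114 mm over their backs; the gripper's body (76 mm by 85 mm) begins 54 mm behind the grasp point. The pads swing forward as they close: fully open they stand 13 mm farther back than shut.
Start: joints at [0.923, 0.181, 1.607, -0, 1.354, -0.206], TCP at [0.246, 0.52, 0.2] pointing down, gripper open.
Joint ranges: [-2.99, 2.99], [-0.89, 2.07], [0.3, 2.58], [-1.14, 4.28], [0, 2.63], [-3.12, 3.12]. Speed limits (rad/s): [2.57, 2.57, 3.01, 3.14, 3.14, 3.14].

INTERFACE

Orientations are given as a unit quaternion [w, x, y, z].
In Python, from bench import * gives the robot as it stands.
- The arm moves only by the tool apply_moves, never from a script. Its argument "targets" is a list of rows, each an object of numbers: "x", "y", "z": the shift along the tool's x, y, z in units of 50 mm (1.0 is 50 mm); "wx", "wy", "wz": the turn, a rotation vector about the tool's x, y, z in units of 0.1 rad (1.0 is 0.1 rad). In form: [{"x": .., "y": .., "z": .., "wx": .., "wy": .., "wz": ..}, ...]. A call has 1 to 5 rows; each row shifts and turns the pose as measured when the row begins, along the tool's axes as they then stand; what a row does not reach is not made up. A row lasts 1/8 s, in which the tool goes at most 62.5 mm and 10.7 degrees, less where a joint would pass 70% of its speed; a pose out of reach is approached as far as the arm can. A call with a number of a shift or a turn outside -1 to 1 is refused whole. A call with a gripper value outside its range is refused whole. "grip" is the opening, from 0 (shut) to 1 (fully open), set as the call begins (left out, the last holds). The fingers move at their own pace and stop on an object; "grip_force" is the grip in N (left out, the last holds). Time passes only in rows, so rows that do not move let the fingers close. It gives the time, the measured TCP pose, the force and the opening at its end, in the units of the state.
- get_obs(): the state, without advancing time (a new reading comes with each control period).
- grab_frame(name): name is "scene" or "top" or "wrist"; returns (picture, depth): 384x512x3 uint8, red, green, blue; 384x512 float32, m along the optical axis (not along the pixel's ray), 0 where there is no reading.
- camera_info(name): a dict with "K" (3x3 intrinsics, pixels), "k1" (the pictures are not rectified: a ray, as slopes to the right and down, at radius r is drawn at 1 + k1 r^2 times it, then the intrinsics apply), "T" (4x4, takes a point from camera to world coordinates). Camera axes: x right, y up, looking along -z (the intrinsics and any distortion apply to the point x, -y, -z); pixel columns grow to the right and rows downward; lengths in m; the calibration is good to about 2 mm. A picture is of the moment at which its call begins: read the wrist's pose just before it. camera_info takes no time and is no camera call; for the wrist camera it gives the pose at the moment of the call.
- close_job(): hands the job in, once; it reports no verdict.
The state is a dict: "time_s": time; "qpos": joint angles; "qvel": joint speeds; "tau": joint torques, N m; "eef_pos": TCP position; "tool_rot": TCP orientation; "wrist_force": force on the tool from outside, world axes, zero at the start; "wrist_torque": the same for the moment, N m; "width": finger opening in m.
Only numpy, scipy, OpenCV 4.12 (cv2) and the standard library are available. Lean on these libraries where they do the work, as an engineer would, in place of code of your own. Each camera call takes 0.05 s, during which the arm holds its last target. There are 200 camera calls.

## Working session

There is one attempt and no reset: what is moved stays moved. The work goes in short steps, Python scripts to look and compute and a tool call to move; the robot and the scene stay as the last step left them, time stands still between calls to the robot, and variables do not carry over. Pictures are saved under pics/ and viewed, about 8 in all and at most 12, crops included, and the job is handed in when it is done.

Besides the shell and the picture viewer there is one more tool, called as name(argument=value, ...), one argument or row to a line, values as JSON. apply_moves: Moves the arm, as the interface text tells. Its arguments: {"type":"object","properties":{"targets":{"type":"array"},"grip":{"type":"number"},"grip_force":{"type":"number"}},"required":["targets"]}

```bash
ls; mkdir -p pics
cat > h.py <<'E'
from bench import *
import numpy as np, cv2
from scipy.spatial.transform import Rotation as R
def save(n,f): 
    p,d=grab_frame(n); cv2.imwrite(f'pics/{f}.png',p[:,:,::-1]); np.save(f'pics/{f}.npy',d); np.save(f'pics/{f}_T.npy',camera_info(n)['T']); return p,d
def cloud(n,d,T=None):
    c=camera_info(n); K=c['K']; T=c['T'] if T is None else T
    v,u=np.mgrid[0:d.shape[0],0:d.shape[1]]
    x=(u-K[0][2])/K[0][0]; y=(v-K[1][2])/K[1][1]
    a,b=x.copy(),y.copy()
    for _ in range(8):
        s=1+c['k1']*(a*a+b*b); a,b=x/s,y/s
    P=np.stack([a*d,-b*d,-d],-1)
    T=np.array(T); return P@T[:3,:3].T+T[:3,3]
E
python3 - <<'E'
from h import *
o=get_obs(); print(o)
for n in('scene','top'):
    p,d=save(n,n+'0'); print(n,camera_info(n))
a=cv2.imread('pics/scene0.png');b=cv2.imread('pics/top0.png')
cv2.imwrite('pics/s.png',cv2.resize(a,(800,600)));cv2.imwrite('pics/t.png',cv2.resize(b,(800,600)))
E
```

```text
pics
{'time_s': 0.0, 'qpos': array([ 9.22709874e-01,  1.81541772e-01,  1.60800899e+00,  1.99824558e-05,
        1.35379690e+00, -2.06290074e-01]), 'qvel': array([-0.00049593,  0.00105926, -0.00147587,  0.00150105, -0.00214676,
        0.00098731]), 'tau': array([-1.71003771e-04, -4.44881094e+01, -3.51334262e+01, -3.60197037e-04,
        8.89750459e-03, -4.19850480e-06]), 'eef_pos': array([0.24544919, 0.5193119 , 0.19908332]), 'tool_rot': array([-0.59719307,  0.59761523,  0.37771253, -0.37887957]), 'wrist_force': array([ 0.24895225, -0.14700605, -0.26045817]), 'wrist_torque': array([-0.01969545, -0.00994269,  0.01056301]), 'width': 0.08561170852472869}
scene {'K': array([[388.79896779,   0.        , 253.55494376],
       [  0.        , 388.79896779, 196.79007101],
       [  0.        ,   0.        ,   1.        ]]), 'k1': 0.01791387700040739, 'T': array([[ 0.40120994, -0.72986912,  0.55346333,  1.2131297 ],
       [ 0.91592491,  0.3266532 , -0.23319357, -0.30131466],
       [-0.01058978,  0.60049043,  0.79956182,  1.1657142 ],
       [ 0.        ,  0.        ,  0.        ,  1.        ]])}
top {'K': array([[402.28429317,   0.        , 260.65917939],
       [  0.        , 402.28429317, 193.85305974],
       [  0.        ,   0.        ,   1.        ]]), 'k1': -0.06973000557251438, 'T': array([[ 0.02020115,  0.99536378, -0.09403652,  0.41909782],
       [-0.99971852,  0.02128046,  0.01048891, -0.01203771],
       [ 0.01244142,  0.09379816,  0.99551349,  1.31921441],
       [ 0.        ,  0.        ,  0.        ,  1.        ]])}
```

View pics/s.png

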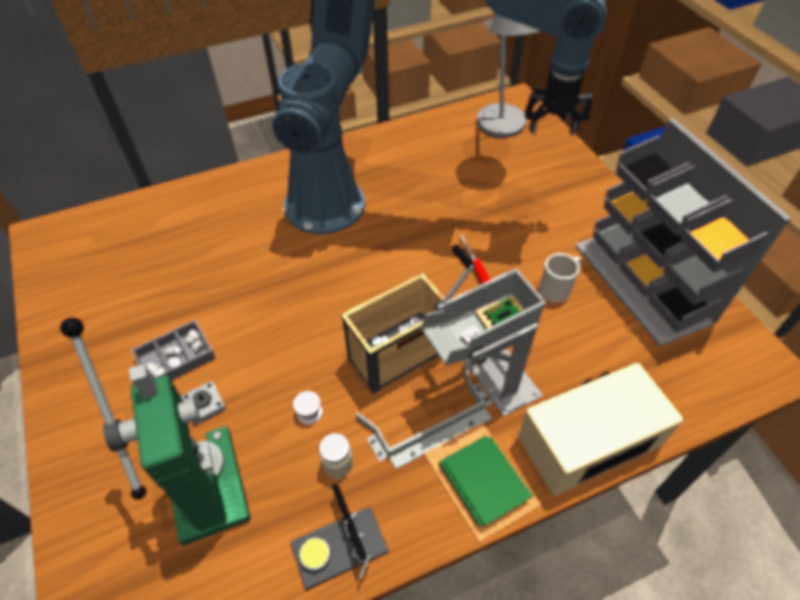

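View pics/t.png

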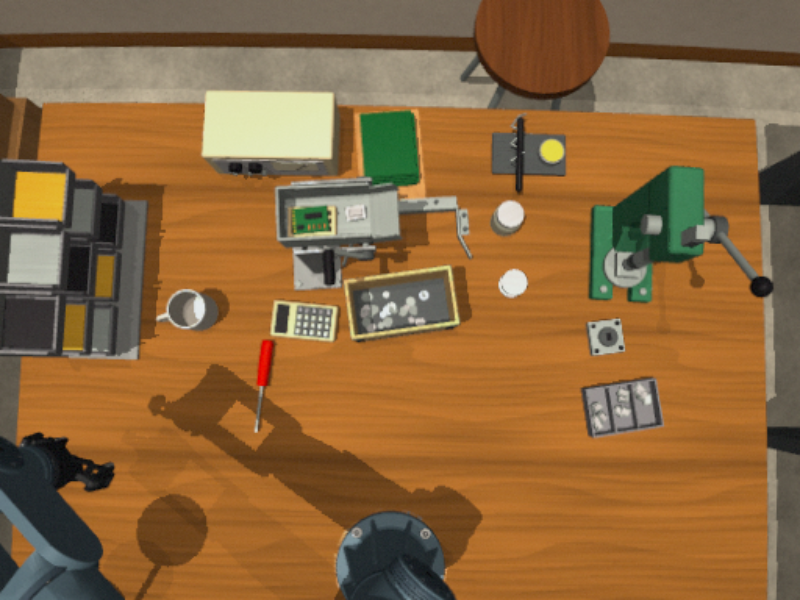

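The scene view shows the crate standing short of the bay, with the bin on its bracket and the lever on the robot's side. In the top view (800 px) the crate rim spans about (345–460, 268–340), the bin (276–400, 180–245), the black grip is at (329, 267), and the end stop and right rail run (400–470, 200–255). The calculator sits just left of the crate.

Run:
```python
from h import *
for n in('top','scene'):
    d=np.load(f'pics/{n}0.npy'); P=cloud(n,d,np.load(f'pics/{n}0_T.npy')).reshape(-1,3); P=P[d.ravel()>0]
    x,y,z=P.T
    m=(z<.03)&(z>-.03)&(x>.2)&(x<.5)&(abs(y)<.3); print(n,'counter z',np.median(z[m]))
    def rect(lab,m):
        q=P[m]; 
        if len(q)<10: print(lab,len(q));return
        (c,s,a)=cv2.minAreaRect(q[:,:2].astype(np.float32)); print(lab,len(q),np.round(c,4),np.round(s,4),round(a,2),'z',np.round(np.percentile(q[:,2],[5,50,95]),3))
    box=lambda a,b,c,e,f,g:(x>a)&(x<b)&(y>c)&(y<e)&(z>f)&(z<g)
    rect('crate rim',box(.35,.62,-.15,.15,.150,.18))
    rect('bin>0.2',box(.55,.8,-.05,.3,.215,.36))
    rect('stop',box(.55,.8,-.25,-.02,.018,.042))
    rect('grip',box(.45,.62,.0,.3,.29,.36))
    rect('calc',box(.35,.55,.11,.3,.015,.035))
    rect('spool',box(.45,.6,-.3,-.15,.03,.06))
    rect('jar',box(.6,.75,-.3,-.15,.07,.1))
    np.save(f'pics/{n}P.npy',P)
b=cv2.imread('pics/top0.png')[105:225,165:325]; cv2.imwrite('pics/c1.png',cv2.resize(b,(800,600),interpolation=cv2.INTER_CUBIC))
```

```text
top counter z 0.0005184543837638556
crate rim 584 [0.548  0.0145] [0.1537 0.248 ] 9.08 z [0.155 0.165 0.17 ]
bin>0.2 3529 [0.6448 0.0943] [0.1879 0.2086] 4.86 z [0.219 0.239 0.295]
stop 402 [ 0.6511 -0.1339] [0.1997 0.2251] 1.04 z [0.022 0.037 0.042]
grip 203 [0.5805 0.1441] [0.1137 0.0643] 81.04 z [0.294 0.324 0.328]
calc 1183 [0.4451 0.2013] [0.1487 0.1933] 84.68 z [0.018 0.023 0.028]
spool 165 [ 0.5806 -0.2439] [0.0365 0.0525] 0.86 z [0.04  0.045 0.049]
jar 235 [ 0.7206 -0.2283] [0.0536 0.0503] 68.3 z [0.081 0.086 0.089]
scene counter z 0.0010633925845343617
crate rim 580 [ 0.5275 -0.0118] [0.1156 0.2043] 9.45 z [0.151 0.163 0.169]
bin>0.2 3249 [0.6455 0.0935] [0.1827 0.2127] 7.93 z [0.221 0.245 0.293]
stop 344 [ 0.6754 -0.1343] [0.2462 0.228 ] 0.1 z [0.019 0.028 0.04 ]
grip 163 [0.5976 0.1286] [0.1242 0.0604] 47.24 z [0.292 0.322 0.327]
calc 90 [0.3966 0.2707] [0.0265 0.0875] 81.59 z [0.017 0.024 0.029]
spool 167 [ 0.5784 -0.2422] [0.0533 0.0423] 88.87 z [0.042 0.045 0.049]
jar 274 [ 0.7177 -0.2266] [0.0508 0.0559] 69.92 z [0.078 0.086 0.089]
```

View pics/c1.png

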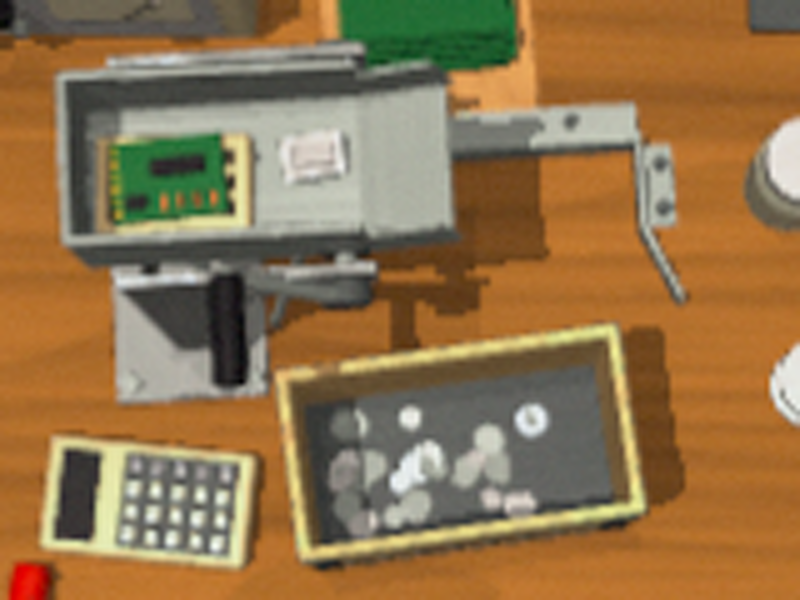

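The crop shows crate rim corners at (275,372), (617,323), (647,515) and (302,565), the grip from (228,275) to (230,385), the rail at (640,145)–(640,225) with its flare tip at (682,298), and the bin's lip corners at (445,68) and (455,240).

```bash
cat >> h.py <<'E'
def cast(n,uv,z,T=None):
    c=camera_info(n); K=c['K']; T=np.array(c['T'] if T is None else T)
    x,y=(uv[0]-K[0][2])/K[0][0],(uv[1]-K[1][2])/K[1][1]; a,b=x,y
    for _ in range(8):
        s=1+c['k1']*(a*a+b*b); a,b=x/s,y/s
    r=T[:3,:3]@[a,-b,-1]; return T[:3,3]+r*(z-T[2,3])/r[2]
E
python3 - <<'E'
from h import *
C=lambda u,v,z:cast('top',(165+(u+.5)/5-.5,105+(v+.5)/5-.5),z)
cr=np.array([C(u,v,.165) for u,v in((275,372),(617,323),(647,515),(302,565))])
print('crate',cr.round(4),cr.mean(0).round(4),np.linalg.norm(np.diff(cr,axis=0),axis=1))
e=cr[0]-cr[1]+cr[3]-cr[2]; print('yaw',np.arctan2(-e[0],e[1]))
for l,u,v,z in(('stop near L top',455,148,.03),('stop near R top',637,140,.03),('rail far in',638,150,.024),('rail corner',640,228,.024),('flare tip',682,300,.024),('grip far',228,275,.326),('grip near',230,385,.326),('lip f',445,68,.25),('lip n',455,240,.25),('foot nl',118,402,.006),('foot nr',265,398,.006)): print(l,C(u,v,z).round(4))
P=np.load('pics/sceneP.npy');
for n in('top','scene'):
    P=np.load(f'pics/{n}P.npy');x,y,z=P.T
    m=(z>.30)&(z<.34)&(x>.5)&(x<.62)&(y>.08)&(y<.25)
    q=P[m]; print(n,len(q),np.median(q,0).round(3),q.min(0).round(3),q.max(0).round(3))
E
```

```text
crate [[ 0.5687  0.0953  0.165 ]
 [ 0.6017 -0.1021  0.165 ]
 [ 0.4905 -0.1209  0.165 ]
 [ 0.4576  0.0766  0.165 ]] [ 0.5296 -0.0128  0.165 ] [0.20019107 0.11281922 0.20021131]
yaw 0.16514790136897195
stop near L top [ 0.7364 -0.0051  0.03  ]
stop near R top [ 0.7446 -0.1242  0.03  ]
rail far in [ 0.7394 -0.1255  0.024 ]
rail corner [ 0.6872 -0.1274  0.024 ]
flare tip [ 0.6401 -0.1554  0.024 ]
grip far [0.5962 0.1054 0.326 ]
grip near [0.5408 0.1026 0.326 ]
lip f [7.267e-01 1.000e-04 2.500e-01]
lip n [ 0.6316 -0.0074  0.25  ]
foot nl [0.5673 0.2128 0.006 ]
foot nr [0.572  0.1162 0.006 ]
top 182 [0.574 0.104 0.324] [0.542 0.09  0.3  ] [0.603 0.117 0.332]
scene 134 [0.576 0.102 0.324] [0.54  0.089 0.302] [0.601 0.116 0.329]
```

```bash
cat >> h.py <<'E'
def toolR(yaw,tilt,sgn):
    # tilt: 0 = down, pi/2 = pointing ahead; sgn: sign of tool x along left
    h=np.array([np.cos(yaw),np.sin(yaw),0]); l=np.array([-h[1],h[0],0])
    y=np.sin(tilt)*h-np.cos(tilt)*np.array([0,0,1]); x=sgn*l
    return np.stack([x,y,np.cross(x,y)],1)
def cur(): 
    o=get_obs(); q=o['tool_rot']; return o,o['eef_pos'],R.from_quat([q[1],q[2],q[3],q[0]]).as_matrix()
def plan(p1,R1,n):
    o,p,A=cur(); rv=R.from_matrix(A.T@R1).as_rotvec(); out=[]
    for i in range(n):
        t=R.from_rotvec(rv*i/n).as_matrix(); s=(A@t).T@(np.array(p1)-p)/n/.05
        out.append(dict(zip(('x','y','z','wx','wy','wz'),[float(v) for v in np.r_[s,rv/n/.1].round(2)])))
    print(str(out).replace("'",'"')); print('max',max(abs(v) for r in out for v in r.values()))
def st():
    o,p,A=cur(); y=A[:,1]; print('t',round(o['time_s'],2),'p',p.round(4),'q',o['qpos'].round(3),'F',o['wrist_force'].round(1),'w',round(o['width'],3),'tilt',round(np.arccos(-y[2]),3),'yaw(xaxis)',round(np.arctan2(-A[0,0],A[1,0]),3))
E
python3 - <<'E'
from h import *
st(); o,p,A=cur(); print(A.round(3))
for s in(1,-1): print(s,R.from_matrix(A.T@toolR(.165,.85,s)).as_rotvec())
plan((.40,-.02,.27),toolR(.165,.4,-1),15)
plan((.40,-.02,.27),toolR(.165,.4,1),15)
E
```

```text
t 0.1 p [0.2455 0.5194 0.1992] q [ 0.923  0.181  1.608  0.     1.354 -0.206] F [ 0.2 -0.2  0.5] w 0.086 tilt 0.002 yaw(xaxis) -0.442
[[ 0.428 -0.001 -0.904]
 [ 0.904 -0.001  0.428]
 [-0.002 -1.     0.   ]]
1 [-0.82390282 -0.56881841 -0.2589875 ]
-1 [ 0.33330508  2.34032529 -1.0603253 ]
[{"x": -0.56, "y": -0.09, "z": -0.49, "wx": 0.11, "wy": 1.66, "wz": -0.34}, {"x": -0.47, "y": -0.12, "z": -0.58, "wx": 0.11, "wy": 1.66, "wz": -0.34}, {"x": -0.36, "y": -0.14, "z": -0.65, "wx": 0.11, "wy": 1.66, "wz": -0.34}, {"x": -0.25, "y": -0.15, "z": -0.7, "wx": 0.11, "wy": 1.66, "wz": -0.34}, {"x": -0.12, "y": -0.17, "z": -0.72, "wx": 0.11, "wy": 1.66, "wz": -0.34}, {"x": 0.0, "y": -0.18, "z": -0.73, "wx": 0.11, "wy": 1.66, "wz": -0.34}, {"x": 0.13, "y": -0.18, "z": -0.72, "wx": 0.11, "wy": 1.66, "wz": -0.34}, {"x": 0.25, "y": -0.19, "z": -0.69, "wx": 0.11, "wy": 1.66, "wz": -0.34}, {"x": 0.37, "y": -0.18, "z": -0.63, "wx": 0.11, "wy": 1.66, "wz": -0.34}, {"x": 0.48, "y": -0.17, "z": -0.56, "wx": 0.11, "wy": 1.66, "wz": -0.34}, {"x": 0.57, "y": -0.16, "z": -0.47, "wx": 0.11, "wy": 1.66, "wz": -0.
[... 754 characters left out ...]
: -0.08}, {"x": -0.66, "y": -0.06, "z": -0.36, "wx": -0.26, "wy": -0.4, "wz": -0.08}, {"x": -0.67, "y": -0.05, "z": -0.33, "wx": -0.26, "wy": -0.4, "wz": -0.08}, {"x": -0.69, "y": -0.05, "z": -0.31, "wx": -0.26, "wy": -0.4, "wz": -0.08}, {"x": -0.7, "y": -0.05, "z": -0.28, "wx": -0.26, "wy": -0.4, "wz": -0.08}, {"x": -0.71, "y": -0.05, "z": -0.25, "wx": -0.26, "wy": -0.4, "wz": -0.08}, {"x": -0.72, "y": -0.05, "z": -0.23, "wx": -0.26, "wy": -0.4, "wz": -0.08}, {"x": -0.73, "y": -0.05, "z": -0.2, "wx": -0.26, "wy": -0.4, "wz": -0.08}, {"x": -0.73, "y": -0.05, "z": -0.17, "wx": -0.26, "wy": -0.4, "wz": -0.08}, {"x": -0.74, "y": -0.05, "z": -0.14, "wx": -0.26, "wy": -0.4, "wz": -0.08}]
max 0.74
```

apply_moves(
  targets=[
    {"x":-0.56,"y":-0.09,"z":-0.49,"wx":-0.26,"wy":-0.4,"wz":-0.08},
    {"x":-0.58,"y":-0.09,"z":-0.47,"wx":-0.26,"wy":-0.4,"wz":-0.08},
    {"x":-0.6,"y":-0.08,"z":-0.45,"wx":-0.26,"wy":-0.4,"wz":-0.08},
    {"x":-0.62,"y":-0.07,"z":-0.43,"wx":-0.26,"wy":-0.4,"wz":-0.08},
    {"x":-0.63,"y":-0.07,"z":-0.41,"wx":-0.26,"wy":-0.4,"wz":-0.08},
  ],
  grip=1,
)

```text
time_s: 0.72
eef_pos: [0.297, 0.3351, 0.2207]
tool_rot: [-0.52, 0.586, 0.473, -0.403]
wrist_force: [-0.4, 0.0, 0.7]
width: 0.0854
```

apply_moves(
  targets=[
    {"x":-0.65,"y":-0.06,"z":-0.38,"wx":-0.26,"wy":-0.4,"wz":-0.08},
    {"x":-0.66,"y":-0.06,"z":-0.36,"wx":-0.26,"wy":-0.4,"wz":-0.08},
    {"x":-0.67,"y":-0.05,"z":-0.33,"wx":-0.26,"wy":-0.4,"wz":-0.08},
    {"x":-0.69,"y":-0.05,"z":-0.31,"wx":-0.26,"wy":-0.4,"wz":-0.08},
    {"x":-0.7,"y":-0.05,"z":-0.28,"wx":-0.26,"wy":-0.4,"wz":-0.08},
  ],
)

```text
time_s: 1.35
eef_pos: [0.3504, 0.1506, 0.2449]
tool_rot: [-0.436, 0.564, 0.562, -0.419]
wrist_force: [1.0, -0.4, 1.0]
width: 0.0851
```

apply_moves(
  targets=[
    {"x":-0.71,"y":-0.05,"z":-0.25,"wx":-0.26,"wy":-0.4,"wz":-0.08},
    {"x":-0.72,"y":-0.05,"z":-0.23,"wx":-0.26,"wy":-0.4,"wz":-0.08},
    {"x":-0.73,"y":-0.05,"z":-0.2,"wx":-0.26,"wy":-0.4,"wz":-0.08},
    {"x":-0.73,"y":-0.05,"z":-0.17,"wx":-0.26,"wy":-0.4,"wz":-0.08},
    {"x":-0.74,"y":-0.05,"z":-0.14,"wx":-0.26,"wy":-0.4,"wz":-0.08},
  ],
)

```text
time_s: 1.98
eef_pos: [0.4058, -0.0333, 0.2716]
tool_rot: [-0.343, 0.535, 0.643, -0.428]
wrist_force: [0.2, -0.2, 0.1]
width: 0.0854
```

Run:
```python
from h import *
st(); plan((.385,-.035,.13),toolR(.165,.85,1),8)
```

```text
t 1.98 p [ 0.4058 -0.0333  0.2716] q [-0.649 -0.666  2.198  0.301  1.328 -2.448] F [ 0.2 -0.2  0.1] w 0.085 tilt 0.411 yaw(xaxis) 0.194
[{"x": 0.01, "y": 0.3, "z": 0.19, "wx": -0.55, "wy": 0.04, "wz": 0.01}, {"x": 0.01, "y": 0.29, "z": 0.21, "wx": -0.55, "wy": 0.04, "wz": 0.01}, {"x": 0.01, "y": 0.28, "z": 0.22, "wx": -0.55, "wy": 0.04, "wz": 0.01}, {"x": 0.01, "y": 0.27, "z": 0.24, "wx": -0.55, "wy": 0.04, "wz": 0.01}, {"x": 0.01, "y": 0.26, "z": 0.25, "wx": -0.55, "wy": 0.04, "wz": 0.01}, {"x": 0.01, "y": 0.24, "z": 0.26, "wx": -0.55, "wy": 0.04, "wz": 0.01}, {"x": 0.01, "y": 0.23, "z": 0.28, "wx": -0.55, "wy": 0.04, "wz": 0.01}, {"x": 0.01, "y": 0.21, "z": 0.29, "wx": -0.55, "wy": 0.04, "wz": 0.01}]
max 0.55
```

apply_moves(
  targets=[
    {"x":0.0,"y":0.1,"z":0.1,"wx":-0.6,"wy":0.05},
    {"x":0.0,"y":0.1,"z":0.1,"wx":-0.6,"wy":0.05},
    {"x":0.0,"y":0.1,"z":0.05,"wx":-0.6,"wy":0.05},
  ],
)

```text
invalid input at $.targets[0]: expected keys x, y, z, wx, wy, wz
```

Run:
```python
from h import *
st(); plan((.43,-.035,.13),toolR(.165,.8,1),5); save('scene','s1'); b=cv2.imread('pics/s1.png')[0:290,130:420]; cv2.imwrite('pics/s1c.png',cv2.resize(b,(600,600),interpolation=cv2.INTER_CUBIC))
```

```text
t 1.98 p [ 0.4058 -0.0333  0.2716] q [-0.649 -0.666  2.198  0.301  1.328 -2.448] F [ 0.2 -0.2  0.1] w 0.085 tilt 0.411 yaw(xaxis) 0.194
[{"x": -0.02, "y": 0.56, "z": 0.14, "wx": -0.78, "wy": 0.07, "wz": 0.01}, {"x": -0.02, "y": 0.54, "z": 0.18, "wx": -0.78, "wy": 0.07, "wz": 0.01}, {"x": -0.02, "y": 0.53, "z": 0.22, "wx": -0.78, "wy": 0.07, "wz": 0.01}, {"x": -0.02, "y": 0.51, "z": 0.26, "wx": -0.78, "wy": 0.07, "wz": 0.01}, {"x": -0.02, "y": 0.49, "z": 0.3, "wx": -0.78, "wy": 0.07, "wz": 0.01}]
max 0.78
```

View pics/s1c.png

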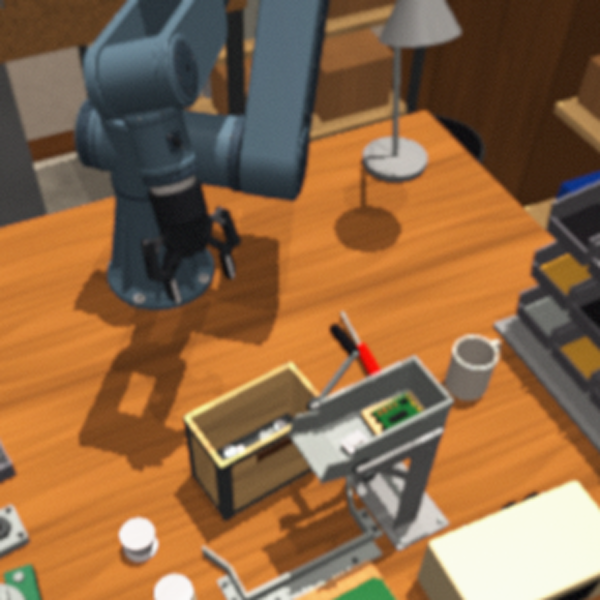

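The view shows the gripper at about (190, 250) short of the crate. The forearm-to-wrist corner at about (270, 180) hangs low on the +y side, so I'm checking its height before lowering.

Run:
```python
from h import *
d=np.load('pics/s1.npy'); P=cloud('scene',d,np.load('pics/s1_T.npy'))
for u,v in((270,185),(295,180),(255,180),(225,150),(280,100),(100,130),(140,60),(180,70),(185,190),(175,220),(150,260),(175,290),(230,270)):
    c,r=int(130+u*290/600),int(v*290/600); print((u,v),P[r,c].round(3))
```

```text
(270, 185) [0.203 0.156 0.311]
(295, 180) [0.22  0.193 0.319]
(255, 180) [0.184 0.137 0.312]
(225, 150) [0.135 0.103 0.351]
(280, 100) [0.145 0.2   0.423]
(100, 130) [ 0.001 -0.07   0.356]
(140, 60) [ 0.291 -0.061  0.628]
(180, 70) [ 0.317 -0.017  0.62 ]
(185, 190) [ 0.354 -0.039  0.472]
(175, 220) [ 0.37  -0.063  0.439]
(150, 260) [ 0.38  -0.108  0.394]
(175, 290) [ 0.397 -0.083  0.338]
(230, 270) [0.381 0.011 0.329]
```

```bash
cat >> h.py <<'E'
def dist(p,Rm):  # shoulder-wrist distance in arm plane, must exceed ~.268
    w=np.array(p)-.34*Rm[:,1]; return np.hypot(np.sqrt(max(w[0]**2+w[1]**2-.118**2,0)),w[2]-.2514)
E
python3 - <<'E'
from h import *
for x,z,t in((.45,.1,.5),(.452,.02,.5),(.465,.016,.58),(.47,.016,.6)): print(dist((x,-.027,z),toolR(.165,t,1)))
plan((.45,-.027,.09),toolR(.165,.5,1),5)
E
```

```text
0.3069399621181748
0.27974360713428464
0.26621401231723346
0.2651396233843519
[{"x": 0.02, "y": 0.74, "z": 0.13, "wx": -0.18, "wy": 0.06, "wz": -0.01}, {"x": 0.02, "y": 0.74, "z": 0.14, "wx": -0.18, "wy": 0.06, "wz": -0.01}, {"x": 0.02, "y": 0.73, "z": 0.15, "wx": -0.18, "wy": 0.06, "wz": -0.01}, {"x": 0.02, "y": 0.73, "z": 0.17, "wx": -0.18, "wy": 0.06, "wz": -0.01}, {"x": 0.02, "y": 0.73, "z": 0.18, "wx": -0.18, "wy": 0.06, "wz": -0.01}]
max 0.74
```

apply_moves(
  targets=[
    {"x":0.02,"y":0.74,"z":0.13,"wx":-0.18,"wy":0.06,"wz":0.0},
    {"x":0.02,"y":0.74,"z":0.14,"wx":-0.18,"wy":0.06,"wz":0.0},
    {"x":0.02,"y":0.73,"z":0.15,"wx":-0.18,"wy":0.06,"wz":0.0},
    {"x":0.02,"y":0.73,"z":0.17,"wx":-0.18,"wy":0.06,"wz":0.0},
    {"x":0.02,"y":0.73,"z":0.18,"wx":-0.18,"wy":0.06,"wz":0.0},
  ],
)

```text
time_s: 2.65
eef_pos: [0.453, -0.0325, 0.0884]
tool_rot: [-0.325, 0.564, 0.653, -0.388]
wrist_force: [-0.4, -0.3, 0.1]
width: 0.0854
```

Run:
```python
from h import *
st(); plan((.452,-.027,.018),toolR(.165,.53,1),3)
p,d=save('wrist','w1')
```

```text
t 2.65 p [ 0.453  -0.0325  0.0884] q [-0.61  -0.313  2.419  0.525  0.715 -2.684] F [-0.4 -0.3  0.1] w 0.085 tilt 0.509 yaw(xaxis) 0.154
[{"x": 0.04, "y": 0.41, "z": 0.23, "wx": -0.07, "wy": -0.01, "wz": -0.06}, {"x": 0.04, "y": 0.41, "z": 0.23, "wx": -0.07, "wy": -0.01, "wz": -0.06}, {"x": 0.04, "y": 0.41, "z": 0.24, "wx": -0.07, "wy": -0.01, "wz": -0.06}]
max 0.41
```

View pics/w1.png

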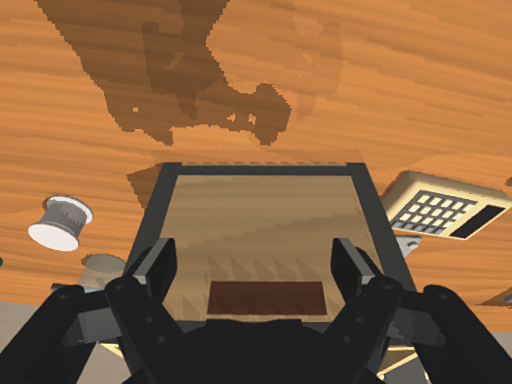

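The wrist view shows the crate's near face between the fingers, spanning about u 160–370 at its base. The fingers are centred near u 253, and the slot at (268, 298) is higher than the height I will push at.

apply_moves(
  targets=[
    {"x":0.04,"y":0.41,"z":0.23,"wx":-0.07,"wy":0.0,"wz":-0.06},
    {"x":0.04,"y":0.41,"z":0.23,"wx":-0.07,"wy":0.0,"wz":-0.06},
    {"x":0.04,"y":0.41,"z":0.24,"wx":-0.07,"wy":0.0,"wz":-0.06},
  ],
)

```text
time_s: 3.08
eef_pos: [0.449, -0.0237, 0.0119]
tool_rot: [-0.326, 0.558, 0.663, -0.379]
wrist_force: [1.6, 0.3, 0.2]
width: 0.0853
```

Run:
```python
from h import *
st(); plan((.472,-.024,.016),toolR(.165,.55,1),3)
```

```text
t 3.08 p [ 0.449  -0.0237  0.0119] q [-0.629 -0.07   2.465  0.825  0.517 -3.045] F [1.6 0.3 0.2] w 0.085 tilt 0.524 yaw(xaxis) 0.165
[{"x": -0.03, "y": 0.05, "z": -0.14, "wx": -0.09, "wy": -0.02, "wz": 0.03}, {"x": -0.03, "y": 0.05, "z": -0.14, "wx": -0.09, "wy": -0.02, "wz": 0.03}, {"x": -0.03, "y": 0.05, "z": -0.14, "wx": -0.09, "wy": -0.02, "wz": 0.03}]
max 0.14
```

Run:
```python
from h import *
plan((.466,-.026,.016),toolR(.05,.53,1),4)
```

```text
[{"x": -0.03, "y": 0.02, "z": -0.08, "wx": -0.02, "wy": 0.24, "wz": 0.17}, {"x": -0.02, "y": 0.02, "z": -0.08, "wx": -0.02, "wy": 0.24, "wz": 0.17}, {"x": -0.02, "y": 0.02, "z": -0.08, "wx": -0.02, "wy": 0.24, "wz": 0.17}, {"x": -0.02, "y": 0.02, "z": -0.08, "wx": -0.02, "wy": 0.24, "wz": 0.17}]
max 0.24
```

apply_moves(
  targets=[
    {"x":-0.02,"y":0.02,"z":-0.08,"wx":-0.02,"wy":0.24,"wz":0.17},
    {"x":-0.02,"y":0.02,"z":-0.08,"wx":-0.02,"wy":0.24,"wz":0.17},
    {"x":-0.02,"y":0.02,"z":-0.08,"wx":-0.02,"wy":0.24,"wz":0.17},
    {"x":-0.02,"y":0.02,"z":-0.08,"wx":-0.02,"wy":0.24,"wz":0.17},
  ],
)

```text
time_s: 3.58
eef_pos: [0.4649, -0.0236, 0.0166]
tool_rot: [-0.346, 0.598, 0.628, -0.358]
wrist_force: [1.2, -0.1, 1.0]
width: 0.0855
```

Run:
```python
from h import *
st(); plan((.50,-.028,.018),toolR(.05,.54,1),5)
```

```text
t 3.58 p [ 0.4649 -0.0236  0.0166] q [-0.534 -0.062  2.444  0.769  0.416 -2.808] F [ 1.2 -0.1  1. ] w 0.086 tilt 0.529 yaw(xaxis) 0.046
[{"x": -0.02, "y": 0.07, "z": -0.12, "wx": -0.02, "wy": -0.01, "wz": 0.01}, {"x": -0.02, "y": 0.07, "z": -0.12, "wx": -0.02, "wy": -0.01, "wz": 0.01}, {"x": -0.02, "y": 0.07, "z": -0.12, "wx": -0.02, "wy": -0.01, "wz": 0.01}, {"x": -0.02, "y": 0.07, "z": -0.12, "wx": -0.02, "wy": -0.01, "wz": 0.01}, {"x": -0.02, "y": 0.07, "z": -0.12, "wx": -0.02, "wy": -0.01, "wz": 0.01}]
max 0.12
```

apply_moves(
  targets=[
    {"x":-0.02,"y":0.07,"z":-0.12,"wx":0.0,"wy":0.0,"wz":0.0},
    {"x":-0.02,"y":0.07,"z":-0.12,"wx":0.0,"wy":0.0,"wz":0.0},
    {"x":-0.02,"y":0.07,"z":-0.12,"wx":0.0,"wy":0.0,"wz":0.0},
    {"x":-0.02,"y":0.07,"z":-0.12,"wx":0.0,"wy":0.0,"wz":0.0},
    {"x":-0.02,"y":0.07,"z":-0.12,"wx":0.0,"wy":0.0,"wz":0.0},
  ],
)

```text
time_s: 4.2
eef_pos: [0.4945, -0.0199, 0.0128]
tool_rot: [-0.35, 0.589, 0.632, -0.362]
wrist_force: [-16.7, 0.7, 11.0]
width: 0.0853
```

```bash
cat >> h.py <<'E'
B=np.array([.679,-.020]); BY=.052
def crate(n):
    p,d=save('top',n); P=cloud('top',d).reshape(-1,3)[d.ravel()>0]; x,y,z=P.T
    # robust: use rim pixels only in a window near the last crate place; needs eyes if gripper overlaps
    m=(z>.152)&(z<.176)&(x>.44)&(x<.78)&(y>-.16)&(y<.13)
    return P[m]
E
python3 - <<'E'
from h import *
st(); q=crate('t2'); b=cv2.imread('pics/t2.png')[105:225,165:325]; cv2.imwrite('pics/c2.png',cv2.resize(b,(800,600),interpolation=cv2.INTER_CUBIC))
E
```

```text
t 4.2 p [ 0.4945 -0.0199  0.0128] q [-0.481  0.03   2.36   0.743  0.405 -2.748] F [-16.7   0.7  11. ] w 0.085 tilt 0.517 yaw(xaxis) 0.061
```

View pics/c2.png

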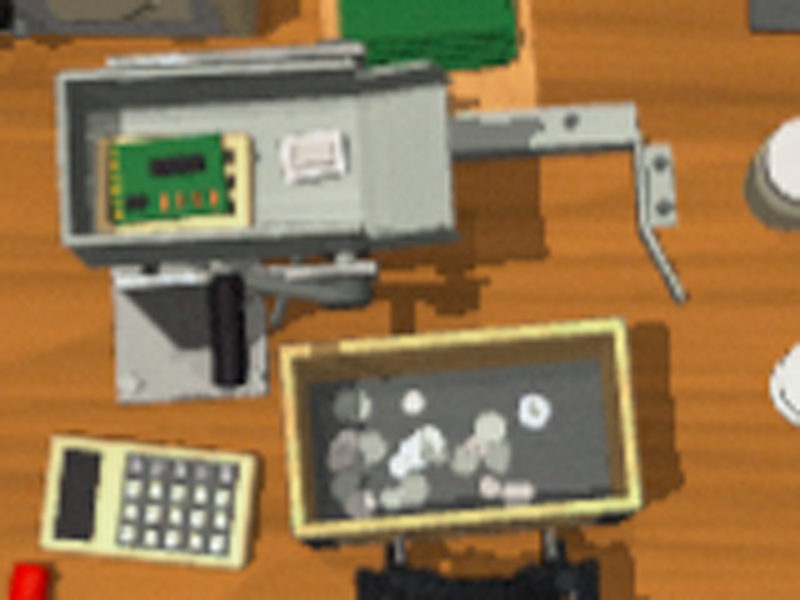

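Both fingers touch the near face at about (400, 545) and (552, 545). The crate has swung nearly square, with rim corners at (280,345), (625,318), (640,510) and (297,540).

```bash
cat >> h.py <<'E'
def cpose(cs):
    cr=np.array([cast('top',(165+(u+.5)/5-.5,105+(v+.5)/5-.5),.165)for u,v in cs]); e=cr[0]-cr[1]+cr[3]-cr[2]; yaw=np.arctan2(-e[0],e[1]); c=cr.mean(0)[:2]
    r=np.array([[np.cos(BY),np.sin(BY)],[-np.sin(BY),np.cos(BY)]])@(c-B)
    print('crate',c.round(4),'yaw',yaw.round(3),'in bay',r.round(4),(yaw-BY).round(3)); return c,yaw
E
python3 - <<'E'
from h import *
cpose([(280,345),(625,318),(640,510),(297,540)])
plan((.54,-.029,.014),toolR(.05,.52,1),5)
E
```

```text
crate [ 0.5386 -0.0127] yaw 0.105 in bay [-0.1398  0.0146] 0.053
[{"x": -0.05, "y": 0.08, "z": -0.16, "wx": -0.01, "wy": 0.0, "wz": 0.04}, {"x": -0.05, "y": 0.08, "z": -0.16, "wx": -0.01, "wy": 0.0, "wz": 0.04}, {"x": -0.05, "y": 0.08, "z": -0.16, "wx": -0.01, "wy": 0.0, "wz": 0.04}, {"x": -0.05, "y": 0.08, "z": -0.16, "wx": -0.01, "wy": 0.0, "wz": 0.04}, {"x": -0.05, "y": 0.08, "z": -0.16, "wx": -0.01, "wy": 0.0, "wz": 0.04}]
max 0.16
```

apply_moves(
  targets=[
    {"x":-0.05,"y":0.09,"z":-0.17,"wx":-0.02,"wy":0.01,"wz":0.04},
    {"x":-0.05,"y":0.09,"z":-0.17,"wx":-0.02,"wy":0.01,"wz":0.04},
    {"x":-0.05,"y":0.09,"z":-0.17,"wx":-0.02,"wy":0.01,"wz":0.04},
    {"x":-0.05,"y":0.09,"z":-0.17,"wx":-0.02,"wy":0.01,"wz":0.04},
    {"x":-0.05,"y":0.09,"z":-0.17,"wx":-0.02,"wy":0.01,"wz":0.04},
  ],
)

```text
time_s: 4.88
eef_pos: [0.5266, -0.0171, 0.0016]
tool_rot: [-0.357, 0.583, 0.63, -0.368]
wrist_force: [-23.5, -1.6, 16.9]
width: 0.0853
```

Run:
```python
from h import *
st(); q=crate('t3'); b=cv2.imread('pics/t3.png')[105:225,165:325]; cv2.imwrite('pics/c3.png',cv2.resize(b,(800,600),interpolation=cv2.INTER_CUBIC))
```

```text
t 4.88 p [ 0.5266 -0.0171  0.0016] q [-0.425  0.136  2.266  0.689  0.386 -2.653] F [-23.5  -1.6  16.9] w 0.085 tilt 0.495 yaw(xaxis) 0.064
```

View pics/c3.png

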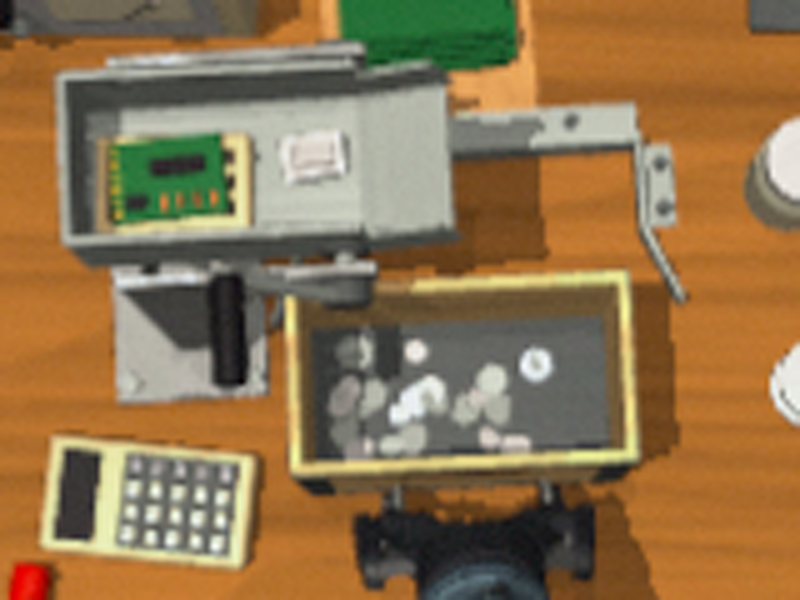

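Crate corners are now about (288,297), (627,271), (637,460) and (293,475), so it is square. The tool has drifted down and to the left under load, so I'll back off, correct it and push on with compensation.

Run:
```python
from h import *
cpose([(288,297),(627,271),(637,460),(293,475)])
plan((.510,-.03,.022),toolR(.04,.56,1),4)
```

```text
crate [ 0.5691 -0.0125] yaw 0.082 in bay [-0.1093  0.0132] 0.03
[{"x": -0.06, "y": -0.13, "z": 0.03, "wx": -0.16, "wy": 0.03, "wz": 0.07}, {"x": -0.06, "y": -0.13, "z": 0.03, "wx": -0.16, "wy": 0.03, "wz": 0.07}, {"x": -0.06, "y": -0.13, "z": 0.03, "wx": -0.16, "wy": 0.03, "wz": 0.07}, {"x": -0.06, "y": -0.13, "z": 0.02, "wx": -0.16, "wy": 0.03, "wz": 0.07}]
max 0.16
```

apply_moves(
  targets=[
    {"x":-0.06,"y":-0.13,"z":0.03,"wx":-0.16,"wy":0.03,"wz":0.07},
    {"x":-0.06,"y":-0.13,"z":0.03,"wx":-0.16,"wy":0.03,"wz":0.07},
    {"x":-0.06,"y":-0.13,"z":0.03,"wx":-0.16,"wy":0.03,"wz":0.07},
    {"x":-0.06,"y":-0.13,"z":0.03,"wx":-0.16,"wy":0.03,"wz":0.07},
  ],
)

```text
time_s: 5.42
eef_pos: [0.5105, -0.0307, 0.0205]
tool_rot: [-0.337, 0.605, 0.631, -0.349]
wrist_force: [-0.5, -1.0, 0.3]
width: 0.0853
```

Run:
```python
from h import *
st(); plan((.5246,-.024,.019),toolR(.04,.56,1),2)
```

```text
t 5.42 p [ 0.5105 -0.0307  0.0205] q [-0.488  0.037  2.351  0.826  0.376 -2.82 ] F [-0.5 -1.   0.3] w 0.085 tilt 0.558 yaw(xaxis) 0.041
[{"x": 0.06, "y": 0.09, "z": -0.11, "wx": -0.01, "wy": -0.01, "wz": 0.02}, {"x": 0.06, "y": 0.09, "z": -0.11, "wx": -0.01, "wy": -0.01, "wz": 0.02}]
max 0.11
```

apply_moves(
  targets=[
    {"x":0.0,"y":0.09,"z":-0.18,"wx":0.0,"wy":0.0,"wz":0.0},
    {"x":-0.09,"y":0.07,"z":-0.21,"wx":-0.06,"wy":0.03,"wz":0.02},
    {"x":-0.09,"y":0.07,"z":-0.21,"wx":-0.06,"wy":0.03,"wz":0.02},
    {"x":-0.09,"y":0.07,"z":-0.21,"wx":-0.06,"wy":0.03,"wz":0.02},
    {"x":-0.09,"y":0.07,"z":-0.21,"wx":-0.06,"wy":0.03,"wz":0.02},
  ],
)

```text
time_s: 6.05
eef_pos: [0.5569, -0.0373, 0.0226]
tool_rot: [-0.341, 0.602, 0.635, -0.344]
wrist_force: [-19.4, 2.8, 10.4]
width: 0.0858
```

Run:
```python
from h import *
st()
```

```text
t 6.05 p [ 0.5569 -0.0373  0.0226] q [-0.455  0.133  2.236  0.793  0.383 -2.75 ] F [-19.4   2.8  10.4] w 0.086 tilt 0.56 yaw(xaxis) 0.042
```

apply_moves(
  targets=[
    {"x":-0.09,"y":0.08,"z":-0.2,"wx":-0.06,"wy":0.03,"wz":0.02},
    {"x":-0.09,"y":0.08,"z":-0.2,"wx":-0.06,"wy":0.03,"wz":0.02},
    {"x":-0.09,"y":0.08,"z":-0.2,"wx":-0.06,"wy":0.03,"wz":0.02},
  ],
)

```text
time_s: 6.42
eef_pos: [0.5819, -0.0404, 0.0206]
tool_rot: [-0.345, 0.598, 0.638, -0.341]
wrist_force: [-23.4, 3.8, 16.8]
width: 0.0854
```

Run:
```python
from h import *
st(); q=crate('t4'); b=cv2.imread('pics/t4.png')[105:225,165:325]; cv2.imwrite('pics/c4.png',cv2.resize(b,(800,600),interpolation=cv2.INTER_CUBIC))
```

```text
t 6.42 p [ 0.5819 -0.0404  0.0206] q [-0.444  0.19   2.172  0.787  0.395 -2.729] F [-23.4   3.8  16.8] w 0.085 tilt 0.559 yaw(xaxis) 0.046
```

View pics/c4.png

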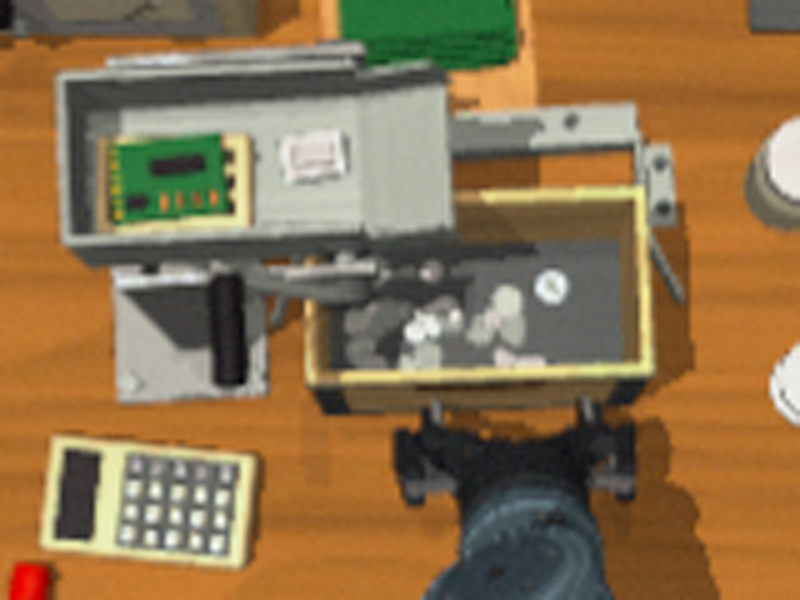

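The crate is half into the bay, with visible rim corners at far-right (645,187), near-right (653,375) and near-left (307,385).

Run:
```python
from h import *
C=lambda u,v:cast('top',(165+(u+.5)/5-.5,105+(v+.5)/5-.5),.165)[:2]
fr,nr,nl=C(645,187),C(653,375),C(307,385); print(fr,nr,nl,np.linalg.norm(fr-nr),np.linalg.norm(nl-nr))
c=(fr+nl)/2; e=nl-nr; yaw=np.arctan2(-e[0],e[1]); print(c,yaw, np.array([[np.cos(BY),np.sin(BY)],[-np.sin(BY),np.cos(BY)]])@(c-B))
```

```text
[ 0.68251561 -0.11747039] [ 0.57172387 -0.12339699] [0.56153285 0.07663302] 0.1109501405828518 0.20028944696887013
[ 0.62202423 -0.02041869] 0.05090346435730353 [-0.05692052  0.00254328]
```

apply_moves(
  targets=[
    {"x":-0.05,"y":0.07,"z":-0.2,"wx":-0.05,"wy":0.02,"wz":0.01},
    {"x":-0.04,"y":0.07,"z":-0.2,"wx":-0.05,"wy":0.02,"wz":0.01},
    {"x":-0.04,"y":0.07,"z":-0.2,"wx":-0.05,"wy":0.02,"wz":0.01},
    {"x":-0.04,"y":0.07,"z":-0.2,"wx":-0.05,"wy":0.02,"wz":0.01},
    {"x":-0.04,"y":0.07,"z":-0.2,"wx":-0.05,"wy":0.02,"wz":0.01},
  ],
)

```text
time_s: 7.1
eef_pos: [0.624, -0.0397, 0.02]
tool_rot: [-0.349, 0.594, 0.641, -0.339]
wrist_force: [-19.0, -0.6, 10.5]
width: 0.0857
```

Run:
```python
from h import *
st()
```

```text
t 7.1 p [ 0.624  -0.0397  0.02  ] q [-0.409  0.271  2.066  0.738  0.412 -2.644] F [-19.   -0.6  10.5] w 0.086 tilt 0.557 yaw(xaxis) 0.051
```

apply_moves(
  targets=[
    {"x":-0.04,"y":0.06,"z":-0.17,"wx":-0.05,"wy":0.02,"wz":0.01},
    {"x":-0.04,"y":0.06,"z":-0.15,"wx":-0.05,"wy":0.02,"wz":0.01},
    {"x":-0.04,"y":0.06,"z":-0.13,"wx":-0.05,"wy":0.02,"wz":0.01},
  ],
)

```text
time_s: 7.48
eef_pos: [0.6397, -0.0393, 0.0163]
tool_rot: [-0.352, 0.59, 0.643, -0.339]
wrist_force: [-56.6, -14.9, 32.6]
width: 0.0857
```

apply_moves(
  targets=[
    {"x":-0.04,"y":0.05,"z":-0.13,"wx":-0.05,"wy":0.02,"wz":0.01},
    {"x":-0.04,"y":0.05,"z":-0.13,"wx":-0.05,"wy":0.02,"wz":0.01},
  ],
)

```text
time_s: 7.72
eef_pos: [0.6391, -0.0345, 0.008]
tool_rot: [-0.359, 0.58, 0.645, -0.343]
wrist_force: [-60.9, -10.9, 44.2]
width: 0.0852
```

apply_moves(
  targets=[
    {"x":-0.04,"y":-0.2,"z":0.25,"wx":0,"wy":0,"wz":0},
    {"x":0,"y":-0.4,"z":0.5,"wx":0,"wy":0,"wz":0},
    {"x":0,"y":-0.5,"z":0.5,"wx":0,"wy":0,"wz":0},
    {"x":0,"y":-0.6,"z":0.4,"wx":0.3,"wy":0,"wz":0},
    {"x":0,"y":-0.7,"z":0.2,"wx":0.5,"wy":0,"wz":0},
  ],
)

```text
time_s: 8.35
eef_pos: [0.4985, -0.0497, 0.0623]
tool_rot: [-0.386, 0.563, 0.63, -0.371]
wrist_force: [0.3, -0.3, 0.2]
width: 0.0858
```

Run:
```python
from h import *
st(); q=crate('t5'); b=cv2.imread('pics/t5.png')[105:225,165:325]; cv2.imwrite('pics/c5.png',cv2.resize(b,(800,600),interpolation=cv2.INTER_CUBIC))
```

```text
t 8.35 p [ 0.4985 -0.0497  0.0623] q [-0.563 -0.057  2.259  0.508  0.674 -2.547] F [ 0.3 -0.3  0.2] w 0.086 tilt 0.448 yaw(xaxis) 0.069
```

View pics/c5.png

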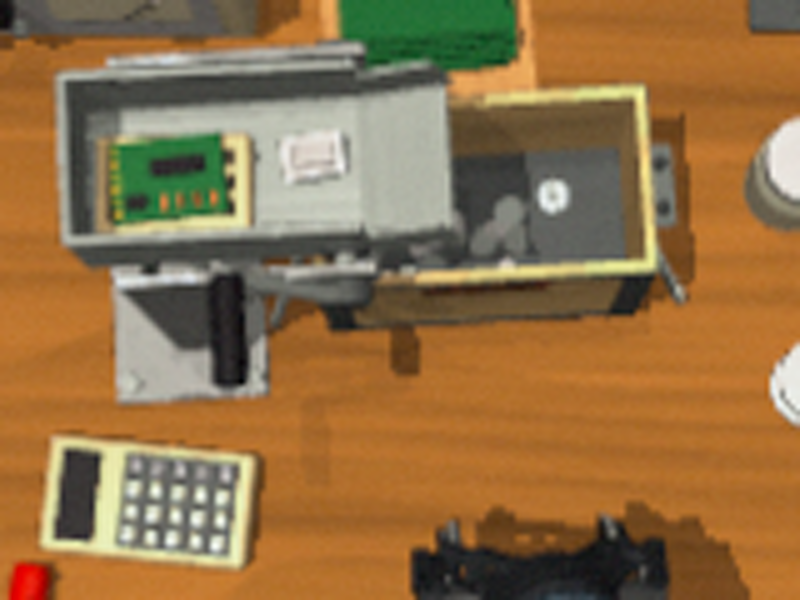

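The crate stands at the stop, with far-right rim corner (645,85) and near-right (656,270). The bin is still loaded and level.

Run:
```python
from h import *
C=lambda u,v:cast('top',(165+(u+.5)/5-.5,105+(v+.5)/5-.5),.165)[:2]
fr,nr,nm,fm=C(645,85),C(656,270),C(420,280),C(470,98); 
Rb=np.array([[np.cos(BY),np.sin(BY)],[-np.sin(BY),np.cos(BY)]])
for a in(fr,nr,nm,fm): print(a,Rb@(a-B))
print('yaw',np.arctan2(-(fm-fr)[0],(fm-fr)[1]),np.arctan2(-(nm-nr)[0],(nm-nr)[1]))
# scene-view depth: crate near face plane vs stop
P=np.load('pics/topP.npy')
```

```text
[ 0.74373182 -0.116812  ] [ 0.05961237 -0.10004568]
[ 0.6334186  -0.12444487] [-0.05094848 -0.10193453]
[0.62439083 0.01279054] [-0.05283102  0.03558461]
[ 0.73335837 -0.01400425] [0.05459653 0.00316229]
yaw 0.1005610836120648 0.06568845359714512
```

```bash
cat >> h.py <<'E'
B=np.array([.680,-.020])
def W(x,y,z): # bay -> world
    return np.r_[B+np.array([[np.cos(BY),-np.sin(BY)],[np.sin(BY),np.cos(BY)]])@[x,y],z]
E
python3 - <<'E'
from h import *
plan((.47,0.0,.40),toolR(.05,.3,1),9)
E
```

```text
[{"x": 0.17, "y": -0.69, "z": -0.26, "wx": 0.16, "wy": -0.01, "wz": 0.08}, {"x": 0.16, "y": -0.69, "z": -0.25, "wx": 0.16, "wy": -0.01, "wz": 0.08}, {"x": 0.16, "y": -0.7, "z": -0.24, "wx": 0.16, "wy": -0.01, "wz": 0.08}, {"x": 0.15, "y": -0.7, "z": -0.23, "wx": 0.16, "wy": -0.01, "wz": 0.08}, {"x": 0.14, "y": -0.71, "z": -0.22, "wx": 0.16, "wy": -0.01, "wz": 0.08}, {"x": 0.14, "y": -0.71, "z": -0.21, "wx": 0.16, "wy": -0.01, "wz": 0.08}, {"x": 0.13, "y": -0.71, "z": -0.2, "wx": 0.16, "wy": -0.01, "wz": 0.08}, {"x": 0.13, "y": -0.72, "z": -0.18, "wx": 0.16, "wy": -0.01, "wz": 0.08}, {"x": 0.12, "y": -0.72, "z": -0.17, "wx": 0.16, "wy": -0.01, "wz": 0.08}]
max 0.72
```

apply_moves(
  targets=[
    {"x":0.17,"y":-0.69,"z":-0.26,"wx":0.16,"wy":0,"wz":0.08},
    {"x":0.16,"y":-0.69,"z":-0.25,"wx":0.16,"wy":0,"wz":0.08},
    {"x":0.16,"y":-0.7,"z":-0.24,"wx":0.16,"wy":0,"wz":0.08},
    {"x":0.15,"y":-0.7,"z":-0.23,"wx":0.16,"wy":0,"wz":0.08},
    {"x":0.14,"y":-0.71,"z":-0.22,"wx":0.16,"wy":0,"wz":0.08},
  ],
  grip=0,
)

```text
time_s: 9.02
eef_pos: [0.4858, -0.0235, 0.2583]
tool_rot: [-0.4, 0.561, 0.601, -0.404]
wrist_force: [0.8, -0.2, 0.1]
width: 0.0002
```

apply_moves(
  targets=[
    {"x":0.14,"y":-0.71,"z":-0.21,"wx":0.16,"wy":0,"wz":0.08},
    {"x":0.13,"y":-0.71,"z":-0.2,"wx":0.16,"wy":0,"wz":0.08},
    {"x":0.13,"y":-0.72,"z":-0.18,"wx":0.16,"wy":0,"wz":0.08},
    {"x":0.12,"y":-0.72,"z":-0.17,"wx":0.16,"wy":0,"wz":0.08},
  ],
)

```text
time_s: 9.52
eef_pos: [0.4767, 0.0006, 0.4141]
tool_rot: [-0.41, 0.559, 0.579, -0.43]
wrist_force: [0.5, 0.7, 0.1]
width: -0.0001
```

Run:
```python
from h import *
st(); print(W(-.118,.18,.4)); plan(W(-.118,.185,.40),toolR(.05,.3,1),5)
```

```text
t 9.53 p [0.4767 0.0006 0.4141] q [-0.325 -0.389  1.737  0.1    1.511 -1.928] F [0.5 0.7 0.1] w -0.0 tilt 0.299 yaw(xaxis) 0.039
[0.55280372 0.15362346 0.4       ]
[{"x": 0.62, "y": 0.15, "z": -0.3, "wx": -0.0, "wy": -0.02, "wz": -0.02}, {"x": 0.62, "y": 0.15, "z": -0.3, "wx": -0.0, "wy": -0.02, "wz": -0.02}, {"x": 0.62, "y": 0.15, "z": -0.3, "wx": -0.0, "wy": -0.02, "wz": -0.02}, {"x": 0.62, "y": 0.15, "z": -0.3, "wx": -0.0, "wy": -0.02, "wz": -0.02}, {"x": 0.62, "y": 0.15, "z": -0.3, "wx": -0.0, "wy": -0.02, "wz": -0.02}]
max 0.62
```

apply_moves(
  targets=[
    {"x":0.62,"y":0.15,"z":-0.3,"wx":0,"wy":-0.02,"wz":-0.02},
    {"x":0.62,"y":0.15,"z":-0.3,"wx":0,"wy":-0.02,"wz":-0.02},
    {"x":0.62,"y":0.15,"z":-0.3,"wx":0,"wy":-0.02,"wz":-0.02},
    {"x":0.62,"y":0.15,"z":-0.3,"wx":0,"wy":-0.02,"wz":-0.02},
    {"x":0.62,"y":0.15,"z":-0.3,"wx":0,"wy":-0.02,"wz":-0.02},
  ],
)

```text
time_s: 10.15
eef_pos: [0.5622, 0.1639, 0.408]
tool_rot: [-0.405, 0.557, 0.585, -0.427]
wrist_force: [0.2, -0.4, 0.9]
width: -0.0
```

Run:
```python
from h import *
st(); plan(W(-.118,.180,.302),toolR(.05,.3,1),3)
```

```text
t 10.15 p [0.5622 0.1639 0.408 ] q [ 0.09  -0.124  1.543 -0.014  1.411 -1.531] F [ 0.2 -0.4  0.9] w -0.0 tilt 0.312 yaw(xaxis) 0.05
[{"x": -0.06, "y": 0.65, "z": 0.28, "wx": 0.04, "wy": 0.0, "wz": -0.01}, {"x": -0.06, "y": 0.65, "z": 0.28, "wx": 0.04, "wy": 0.0, "wz": -0.01}, {"x": -0.07, "y": 0.65, "z": 0.27, "wx": 0.04, "wy": 0.0, "wz": -0.01}]
max 0.65
```

apply_moves(
  targets=[
    {"x":-0.06,"y":0.65,"z":0.28,"wx":0.04,"wy":0,"wz":0},
    {"x":-0.06,"y":0.65,"z":0.28,"wx":0.04,"wy":0,"wz":0},
    {"x":-0.07,"y":0.65,"z":0.27,"wx":0.04,"wy":0,"wz":0},
  ],
)

```text
time_s: 10.52
eef_pos: [0.5583, 0.1589, 0.3031]
tool_rot: [-0.406, 0.554, 0.586, -0.43]
wrist_force: [0.5, -0.0, -0.2]
width: 0.0002
```

Run:
```python
from h import *
st(); plan(W(-.118,.135,.310),toolR(.05,.3,1),4)
p,d=save('wrist','w2'); cv2.imwrite('pics/w2b.png',cv2.imread('pics/w2.png'))
```

```text
t 10.53 p [0.5583 0.1589 0.3031] q [ 0.077 -0.105  1.728 -0.007  1.212 -1.548] F [ 0.5 -0.  -0.2] w 0.0 tilt 0.306 yaw(xaxis) 0.056
[{"x": -0.25, "y": -0.04, "z": 0.02, "wx": 0.02, "wy": 0.02, "wz": 0.0}, {"x": -0.25, "y": -0.04, "z": 0.02, "wx": 0.02, "wy": 0.02, "wz": 0.0}, {"x": -0.25, "y": -0.04, "z": 0.02, "wx": 0.02, "wy": 0.02, "wz": 0.0}, {"x": -0.25, "y": -0.04, "z": 0.02, "wx": 0.02, "wy": 0.02, "wz": 0.0}]
max 0.25
```

View pics/w2.png

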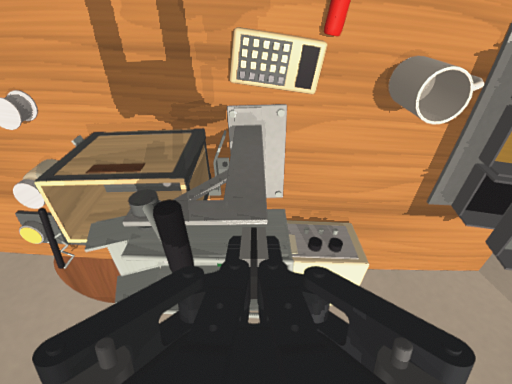

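The wrist view shows the grip at about (175, 235), left of the shut fingertips at (255, 240). The knuckle links spread from (195, 275) outwards, so I'm checking their depth before pushing.

Run:
```python
from h import *
d=np.load('pics/w2.npy'); P=cloud('wrist',d,np.load('pics/w2_T.npy')); o,p,A=cur()
for u,v in((170,207),(175,225),(182,262),(238,245),(232,268),(215,275),(195,280),(185,285),(165,295),(120,320),(60,350),(215,300)):
    w=P[v,u]; print((u,v),'world',w.round(3),'tool',(A.T@(w-p)).round(3))
```

```text
(170, 207) world [0.536 0.105 0.311] tool [-0.052 -0.02   0.017]
(175, 225) world [0.546 0.109 0.317] tool [-0.049 -0.023  0.006]
(182, 262) world [0.578 0.11  0.318] tool [-0.049 -0.014 -0.026]
(238, 245) world [0.536 0.149 0.341] tool [-0.009 -0.048  0.006]
(232, 268) world [0.521 0.147 0.368] tool [-0.009 -0.078  0.012]
(215, 275) world [0.529 0.14  0.366] tool [-0.017 -0.074  0.006]
(195, 280) world [0.521 0.133 0.375] tool [-0.023 -0.086  0.011]
(185, 285) world [0.521 0.13  0.378] tool [-0.026 -0.088  0.011]
(165, 295) world [0.519 0.124 0.383] tool [-0.032 -0.094  0.011]
(120, 320) world [0.517 0.113 0.395] tool [-0.043 -0.106  0.011]
(60, 350) world [0.51  0.103 0.408] tool [-0.053 -0.121  0.014]
(215, 300) world [0.51  0.143 0.39 ] tool [-0.013 -0.103  0.016]
```

apply_moves(
  targets=[
    {"x":-0.25,"y":-0.04,"z":0.02,"wx":0,"wy":0,"wz":0},
    {"x":-0.25,"y":-0.04,"z":0.02,"wx":0,"wy":0,"wz":0},
    {"x":-0.25,"y":-0.04,"z":0.02,"wx":0,"wy":0,"wz":0},
    {"x":-0.25,"y":-0.04,"z":0.02,"wx":0,"wy":0,"wz":0},
  ],
)

```text
time_s: 11.08
eef_pos: [0.5549, 0.1055, 0.308]
tool_rot: [-0.406, 0.554, 0.585, -0.431]
wrist_force: [0.2, -0.7, 0.4]
width: 0.0001
```

Run:
```python
from h import *
st(); plan(W(-.118,.09,.321),toolR(.05,.3,1),4)
```

```text
t 11.07 p [0.5549 0.1055 0.308 ] q [-0.039 -0.148  1.756  0.029  1.233 -1.673] F [ 0.2 -0.7  0.4] w 0.0 tilt 0.302 yaw(xaxis) 0.057
[{"x": -0.21, "y": -0.06, "z": -0.02, "wx": 0.01, "wy": 0.02, "wz": 0.0}, {"x": -0.21, "y": -0.06, "z": -0.02, "wx": 0.01, "wy": 0.02, "wz": 0.0}, {"x": -0.21, "y": -0.06, "z": -0.02, "wx": 0.01, "wy": 0.02, "wz": 0.0}, {"x": -0.21, "y": -0.06, "z": -0.02, "wx": 0.01, "wy": 0.02, "wz": 0.0}]
max 0.21
```

Run:
```python
from h import *
p,d=save('wrist','w3'); P=cloud('wrist',d); 
p2,d2=grab_frame('top'); 
w=cv2.imread('pics/w3.png')[130:384,60:400]; t=cv2.resize(p2[105:225,165:325,::-1],(440,330),interpolation=cv2.INTER_CUBIC)
im=np.zeros((330,800,3),np.uint8); im[:254,:340]=w; im[:,350:790]=t; cv2.imwrite('pics/m3.png',im); st()
```

```text
t 11.18 p [0.5549 0.105  0.3079] q [-0.04  -0.148  1.756  0.028  1.232 -1.672] F [-0.6 -0.3 -0.6] w 0.0 tilt 0.302 yaw(xaxis) 0.055
```

View pics/m3.png

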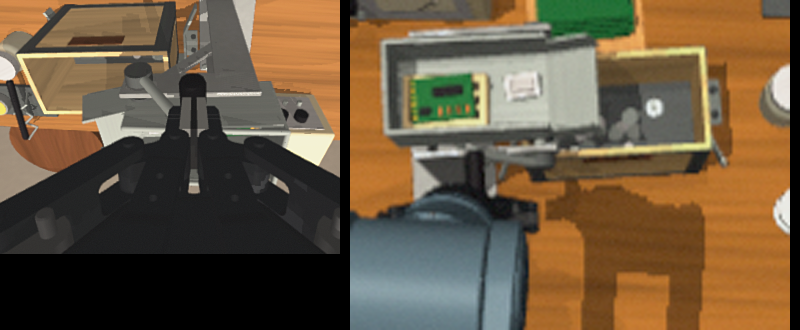

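The wrist part shows the grip's end at (193, 85) in line with the fingertips, with no force. The top part shows the bin still level and loaded. The finger seems to be over the grip rather than beside it, so I'm measuring.

Run:
```python
from h import *
d=np.load('pics/w3.npy'); P=cloud('wrist',d,np.load('pics/w3_T.npy')); o,p,A=cur()
for u,v in((193,78),(193,85),(193,93),(193,100),(193,105),(186,110),(193,112),(204,110),(178,115),(208,120),(193,125),(193,150),(180,120)):
    w=P[v+130,u+60]; print((u,v),'world',w.round(3),'tool',(A.T@(w-p)).round(3))
d=np.load('pics/w2.npy'); P=cloud('wrist',d,np.load('pics/w2_T.npy')); q=P[195:270,150:200].reshape(-1,3); q=q[(q[:,2]>.28)&(q[:,2]<.345)]
print('grip pts',len(q),np.percentile(q,[2,50,98],axis=0).round(4))
```

```text
(193, 78) world [0.54  0.103 0.316] tool [-0.002 -0.012  0.013]
(193, 85) world [0.539 0.103 0.323] tool [-0.002 -0.019  0.011]
(193, 93) world [0.544 0.103 0.326] tool [-0.002 -0.02   0.006]
(193, 100) world [0.534 0.102 0.342] tool [-0.002 -0.039  0.01 ]
(193, 105) world [0.532 0.102 0.348] tool [-0.002 -0.045  0.01 ]
(186, 110) world [0.531 0.099 0.353] tool [-0.005 -0.051  0.01 ]
(193, 112) world [0.53  0.102 0.355] tool [-0.002 -0.052  0.01 ]
(204, 110) world [0.531 0.108 0.353] tool [ 0.004 -0.05   0.01 ]
(178, 115) world [0.536 0.095 0.352] tool [-0.01  -0.047  0.005]
(208, 120) world [0.533 0.11  0.357] tool [ 0.006 -0.054  0.006]
(193, 125) world [0.526 0.102 0.368] tool [-0.002 -0.066  0.01 ]
(193, 150) world [0.537 0.103 0.373] tool [-0.002 -0.068 -0.002]
(180, 120) world [0.527 0.096 0.364] tool [-0.008 -0.062  0.01 ]
grip pts 1874 [[0.536  0.0964 0.3034]
 [0.5536 0.1067 0.3164]
 [0.5878 0.1143 0.3192]]
```

The visible finger ends sit about 25 mm or more above the nominal TCP, so the fingers passed over the grip without touching it. I'll go back to +y and retry about 30 mm lower.

apply_moves(
  targets=[
    {"x":0.3,"y":-0.08,"z":-0.02,"wx":0,"wy":0,"wz":0},
    {"x":0.35,"y":0,"z":0,"wx":0,"wy":0,"wz":0},
    {"x":0.4,"y":0,"z":0,"wx":0,"wy":0,"wz":0},
    {"x":0.0,"y":0.35,"z":0.11,"wx":0,"wy":0,"wz":0},
    {"x":0.0,"y":0.38,"z":0.11,"wx":0,"wy":0,"wz":0},
  ],
)

```text
time_s: 11.8
eef_pos: [0.5528, 0.1626, 0.2756]
tool_rot: [-0.405, 0.554, 0.587, -0.429]
wrist_force: [0.7, -0.9, 0.0]
width: 0.0
```

Run:
```python
from h import *
st(); plan(W(-.115,.135,.281),toolR(.05,.3,1),3)
```

```text
t 11.8 p [0.5528 0.1626 0.2756] q [ 0.086 -0.1    1.778 -0.01   1.156 -1.539] F [ 0.7 -0.9  0. ] w 0.0 tilt 0.308 yaw(xaxis) 0.056
[{"x": -0.36, "y": -0.03, "z": -0.03, "wx": 0.03, "wy": 0.02, "wz": 0.01}, {"x": -0.36, "y": -0.03, "z": -0.03, "wx": 0.03, "wy": 0.02, "wz": 0.01}, {"x": -0.36, "y": -0.03, "z": -0.03, "wx": 0.03, "wy": 0.02, "wz": 0.01}]
max 0.36
```

apply_moves(
  targets=[
    {"x":-0.3,"y":-0.02,"z":-0.08,"wx":0,"wy":0,"wz":0},
    {"x":-0.3,"y":-0.02,"z":-0.08,"wx":0,"wy":0,"wz":0},
    {"x":-0.25,"y":-0.02,"z":-0.03,"wx":0,"wy":0,"wz":0},
    {"x":-0.25,"y":-0.05,"z":0,"wx":0,"wy":0,"wz":0},
  ],
)

```text
time_s: 12.3
eef_pos: [0.5645, 0.1106, 0.2875]
tool_rot: [-0.407, 0.552, 0.591, -0.426]
wrist_force: [-4.6, 12.0, 11.5]
width: -0.0
```

Run:
```python
from h import *
st(); plan(W(-.112,.08,.294),toolR(.05,.3,1),4)
```

```text
t 12.3 p [0.5645 0.1106 0.2875] q [-0.038 -0.12   1.774  0.044  1.179 -1.678] F [-4.6 12.  11.5] w -0.0 tilt 0.312 yaw(xaxis) 0.06
[{"x": -0.28, "y": -0.04, "z": 0.01, "wx": 0.03, "wy": 0.02, "wz": 0.03}, {"x": -0.28, "y": -0.04, "z": 0.01, "wx": 0.03, "wy": 0.02, "wz": 0.03}, {"x": -0.28, "y": -0.04, "z": 0.01, "wx": 0.03, "wy": 0.02, "wz": 0.03}, {"x": -0.28, "y": -0.04, "z": 0.01, "wx": 0.03, "wy": 0.02, "wz": 0.03}]
max 0.28
```

apply_moves(
  targets=[
    {"x":0.4,"y":0,"z":0,"wx":0,"wy":0,"wz":0},
    {"x":0.4,"y":0.1,"z":0.03,"wx":0,"wy":0,"wz":0},
    {"x":0.0,"y":0.4,"z":0.12,"wx":0,"wy":0,"wz":0},
    {"x":-0.3,"y":0.0,"z":0.0,"wx":0,"wy":0,"wz":0},
    {"x":-0.3,"y":-0.0,"z":0,"wx":0,"wy":0,"wz":0},
  ],
)

```text
time_s: 12.92
eef_pos: [0.5701, 0.1173, 0.2713]
tool_rot: [-0.404, 0.555, 0.594, -0.419]
wrist_force: [-2.4, 11.8, 8.8]
width: 0.0002
```

apply_moves(
  targets=[
    {"x":-0.2,"y":-0.03,"z":-0.01,"wx":0,"wy":0,"wz":0},
    {"x":-0.2,"y":-0.06,"z":-0.02,"wx":0,"wy":0,"wz":0},
  ],
)

```text
time_s: 13.18
eef_pos: [0.5722, 0.0962, 0.2803]
tool_rot: [-0.404, 0.555, 0.596, -0.416]
wrist_force: [1.1, 3.6, -2.8]
width: 0.0005
```

Run:
```python
from h import *
st(); plan(W(-.112,.08,.285),toolR(.05,.3,1),4)
```

```text
t 13.18 p [0.5722 0.0962 0.2803] q [-0.076 -0.12   1.792  0.067  1.143 -1.718] F [ 1.1  3.6 -2.8] w 0.001 tilt 0.333 yaw(xaxis) 0.056
[{"x": -0.21, "y": -0.04, "z": 0.04, "wx": 0.08, "wy": 0.0, "wz": 0.05}, {"x": -0.21, "y": -0.04, "z": 0.04, "wx": 0.08, "wy": 0.0, "wz": 0.05}, {"x": -0.21, "y": -0.04, "z": 0.04, "wx": 0.08, "wy": 0.0, "wz": 0.05}, {"x": -0.21, "y": -0.04, "z": 0.04, "wx": 0.08, "wy": 0.0, "wz": 0.05}]
max 0.21
```

apply_moves(
  targets=[
    {"x":-0.22,"y":-0.06,"z":0.05,"wx":0.05,"wy":0,"wz":0.03},
    {"x":-0.22,"y":-0.06,"z":0.05,"wx":0.05,"wy":0,"wz":0.03},
    {"x":-0.22,"y":-0.02,"z":0.04,"wx":0.05,"wy":0,"wz":0.03},
  ],
)

```text
time_s: 13.55
eef_pos: [0.5673, 0.059, 0.2887]
tool_rot: [-0.406, 0.556, 0.591, -0.419]
wrist_force: [2.6, 4.1, -3.4]
width: -0.0001
```

Run:
```python
from h import *
st(); o,p,A=cur(); q,d=grab_frame('wrist'); P=cloud('wrist',d).reshape(-1,3)[d.ravel()>0]; c=q.reshape(-1,3)[d.ravel()>0].max(1)
m=(c<60)&(P[:,2]>.3)&(P[:,2]<.35)&(P[:,0]>.52)&(P[:,0]<.61)&(P[:,1]<p[1]-.005)&(P[:,1]>-.05)
print(m.sum(),np.percentile(P[m],[5,50,95],axis=0).round(3)); print(W(-.1,.075,.235))
```

```text
t 13.55 p [0.5673 0.059  0.2887] q [-0.153 -0.144  1.795  0.084  1.176 -1.793] F [ 2.6  4.1 -3.4] w -0.0 tilt 0.325 yaw(xaxis) 0.051
1322 [[0.543 0.027 0.327]
 [0.546 0.035 0.338]
 [0.554 0.047 0.343]]
[0.57623693 0.04970097 0.235     ]
```

apply_moves(
  targets=[
    {"x":-0.22,"y":0.02,"z":0.0,"wx":0.05,"wy":0,"wz":0.02},
    {"x":-0.22,"y":0.04,"z":0.0,"wx":0.05,"wy":0,"wz":0.02},
    {"x":-0.22,"y":0.06,"z":0.01,"wx":0.03,"wy":0,"wz":0.02},
    {"x":-0.22,"y":0.07,"z":0.01,"wx":0.03,"wy":0,"wz":0.02},
  ],
)

```text
time_s: 14.1
eef_pos: [0.57, 0.0208, 0.2814]
tool_rot: [-0.414, 0.55, 0.59, -0.422]
wrist_force: [-27.3, 67.0, 39.0]
width: 0.0001
```

apply_moves(
  targets=[
    {"x":-0.15,"y":0.04,"z":0.01,"wx":0,"wy":0,"wz":0},
    {"x":-0.12,"y":0.02,"z":0.0,"wx":0,"wy":0,"wz":0},
  ],
)

```text
time_s: 14.35
eef_pos: [0.5695, 0.0233, 0.2824]
tool_rot: [-0.418, 0.541, 0.599, -0.417]
wrist_force: [-7.4, 23.5, 6.2]
width: -0.0003
```

Run:
```python
from h import *
st(); o,p,A=cur(); q,d=grab_frame('wrist'); P=cloud('wrist',d).reshape(-1,3)[d.ravel()>0]; c=q.reshape(-1,3)[d.ravel()>0].max(1)
m=(c<60)&(P[:,2]>.3)&(P[:,2]<.35)&(P[:,0]>.52)&(P[:,0]<.61)&(P[:,1]<p[1]-.005)&(P[:,1]>-.07)
print(m.sum(),np.percentile(P[m],[5,50,95],axis=0).round(3)); print(W(-.1,.026,.322))
```

```text
t 14.35 p [0.5695 0.0233 0.2824] q [-0.258 -0.126  1.789  0.153  1.204 -1.921] F [-7.4 23.5  6.2] w -0.0 tilt 0.312 yaw(xaxis) 0.066
1840 [[ 0.538 -0.008  0.318]
 [ 0.549  0.001  0.329]
 [ 0.563  0.018  0.349]]
[0.57878378 0.0007672  0.322     ]
```

On the stop: the grip measures y ≈ 0.001, which is the fully tipped position. I'll hold there and look.

apply_moves(
  targets=[
    {"x":-0.06,"y":0,"z":0,"wx":0,"wy":0,"wz":0},
    {"x":-0.06,"y":0,"z":0,"wx":0,"wy":0,"wz":0},
    {"x":-0.06,"y":0,"z":0,"wx":0,"wy":0,"wz":0},
    {"x":-0.06,"y":0,"z":0,"wx":0,"wy":0,"wz":0},
    {"x":-0.06,"y":0,"z":0,"wx":0,"wy":0,"wz":0},
  ],
)

```text
time_s: 15.02
eef_pos: [0.5691, 0.025, 0.2829]
tool_rot: [-0.423, 0.53, 0.609, -0.411]
wrist_force: [-2.1, 15.8, 3.7]
width: 0.0001
```

Run:
```python
from h import *
st(); p,_=grab_frame('top'); q,_=grab_frame('scene'); 
a=cv2.resize(p[105:225,165:325,::-1],(400,300),interpolation=cv2.INTER_CUBIC); b=cv2.resize(q[120:300,200:400,::-1],(400,360),interpolation=cv2.INTER_CUBIC)
im=np.zeros((360,800,3),np.uint8); im[:300,:400]=a; im[:,400:]=b; cv2.imwrite('pics/m4.png',im)
```

```text
t 15.03 p [0.5691 0.025  0.2829] q [-0.278 -0.125  1.788  0.192  1.219 -1.96 ] F [-2.1 15.8  3.7] w 0.0 tilt 0.319 yaw(xaxis) 0.081
```

View pics/m4.png

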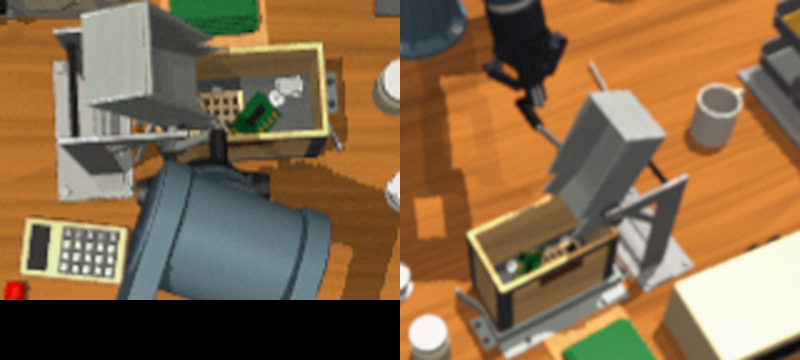

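All three rejects lie in the crate: the beige case at (220,100), the board at (258,112) and the switch at (288,85). The bin is fully tipped, so I'll let it back gently.

apply_moves(
  targets=[
    {"x":0.2,"y":-0.04,"z":0,"wx":0,"wy":-0.03,"wz":0},
    {"x":0.25,"y":-0.05,"z":0,"wx":0,"wy":-0.03,"wz":0},
    {"x":0.25,"y":-0.03,"z":0,"wx":0,"wy":-0.03,"wz":0},
    {"x":0.25,"y":-0.0,"z":0,"wx":0,"wy":-0.03,"wz":0},
    {"x":0.25,"y":0.03,"z":0,"wx":0,"wy":-0.03,"wz":0},
  ],
)

```text
time_s: 15.75
eef_pos: [0.5626, 0.0855, 0.2922]
tool_rot: [-0.418, 0.527, 0.612, -0.415]
wrist_force: [-0.2, 2.5, -2.1]
width: 0.0004
```

apply_moves(
  targets=[
    {"x":0.25,"y":0.05,"z":0,"wx":0,"wy":-0.03,"wz":0},
    {"x":0.25,"y":0.06,"z":0,"wx":0,"wy":0,"wz":0},
    {"x":0.25,"y":0.05,"z":0,"wx":0,"wy":0,"wz":0},
    {"x":0.25,"y":0,"z":0,"wx":0,"wy":0,"wz":0},
    {"x":0.25,"y":0,"z":0,"wx":0,"wy":0,"wz":0},
  ],
)

```text
time_s: 16.38
eef_pos: [0.5588, 0.1527, 0.2887]
tool_rot: [-0.417, 0.527, 0.612, -0.416]
wrist_force: [-0.2, -0.0, 0.0]
width: 0.0001
```

apply_moves(
  targets=[
    {"x":0.4,"y":0,"z":0,"wx":0,"wy":0,"wz":0},
    {"x":0.4,"y":0,"z":0,"wx":0,"wy":0,"wz":0},
    {"x":0.1,"y":-0.6,"z":0,"wx":0,"wy":0,"wz":0},
    {"x":0,"y":-0.8,"z":0,"wx":0,"wy":0,"wz":0},
    {"x":0,"y":-0.8,"z":0.3,"wx":0,"wy":0,"wz":0},
  ],
)

```text
time_s: 17.0
eef_pos: [0.5062, 0.1883, 0.3923]
tool_rot: [-0.417, 0.527, 0.611, -0.418]
wrist_force: [0.8, 0.3, 0.1]
width: 0.0
```

Run:
```python
from h import *
st()
T0=cv2.imread('pics/top0.png').astype(int); p,d=grab_frame('top'); d0=np.load('pics/top0.npy')
P0=cloud('top',d0);P=cloud('top',d)
for n,(u,v) in dict(board=(198,137),switch=(222,136),liplvl=(245,130),rear=(180,150)).items(): print(n,P0[v,u].round(3),P[v,u].round(3),T0[v,u,::-1],p[v,u])
m=(P[...,2]>.295)&(P[...,2]<.345)&(P[...,0]>.53)&(P[...,0]<.6)&(P[...,1]>-.03)&(P[...,1]<.135)
print('grip',m.sum(),np.median(P[m],0).round(3) if m.any() else '')
q,ds=grab_frame('scene'); s0=cv2.imread('pics/scene0.png')[:,:,::-1].astype(int)
def cmp(n,r): 
    a,b,c,e=r; f=np.abs(p[b:e,a:c].astype(int)-T0[b:e,a:c]).max(2); print(n,'changed frac',(f>40).mean().round(3))
for n,r in dict(calc=(172,190,220,222),spool=(316,170,340,192),jar=(312,126,338,152),screwd=(158,214,178,280),die=(370,202,404,230),tray=(370,240,426,282),mug=(98,180,142,216)).items(): cmp(n,r)
```

```text
t 17.0 p [0.5062 0.1883 0.3923] q [ 0.091 -0.244  1.676  0.069  1.403 -1.567] F [0.8 0.3 0.1] w 0.0 tilt 0.315 yaw(xaxis) 0.097
board [0.673 0.151 0.241] [0.678 0.154 0.221] [44 40 42] [191 194 181]
switch [0.679 0.086 0.236] [0.683 0.087 0.219] [228 225 221] [194 199 184]
liplvl [0.699 0.023 0.229] [0.699 0.023 0.228] [177 181 166] [183 185 170]
rear [0.633 0.195 0.259] [0.633 0.195 0.259] [59 64 57] [64 66 60]
grip 176 [0.573 0.104 0.324]
calc changed frac 0.678
spool changed frac 0.527
jar changed frac 0.506
screwd changed frac 0.952
die changed frac 0.515
tray changed frac 0.35
mug changed frac 0.577
```

The bin is level and empty. The change fractions mixed up BGR and RGB, so I'll retreat and redo that check.

apply_moves(
  targets=[
    {"x":0,"y":-0.7,"z":0.7,"wx":0,"wy":0,"wz":0},
    {"x":0,"y":-0.7,"z":0.9,"wx":0,"wy":0,"wz":0},
    {"x":0,"y":-0.5,"z":0.9,"wx":0,"wy":0,"wz":0},
    {"x":0,"y":0,"z":0.5,"wx":0,"wy":0,"wz":0},
    {"x":0,"y":0,"z":0,"wx":0,"wy":0,"wz":0},
  ],
)

```text
time_s: 17.73
eef_pos: [0.3327, 0.1682, 0.4416]
tool_rot: [-0.414, 0.53, 0.612, -0.415]
wrist_force: [-1.0, -0.2, 0.3]
width: -0.0001
```

Run:
```python
from h import *
st(); p,d=grab_frame('top'); T0=cv2.imread('pics/top0.png')[:,:,::-1].astype(int); t5=cv2.imread('pics/t5.png')[:,:,::-1].astype(int)
d0=np.load('pics/top0.npy')
for n,(a,b,c,e) in dict(calc=(172,190,220,222),spool=(316,170,340,192),jar=(312,126,338,152),screwd=(158,214,178,280),die=(370,202,404,230),tray=(370,240,426,282),mug=(98,180,142,216)).items():
    f=np.abs(p[b:e,a:c].astype(int)-T0[b:e,a:c]).max(2); print(n,(f>40).mean().round(3),'depth',(np.abs(d-d0)[b:e,a:c]>.012).mean().round(3))
# crate rim, now vs when pushed home
f=np.abs(p.astype(int)-t5).max(2)[118:164,256:300]; print('crate region diff',(f>40).mean().round(3))
for s,t in((t5,'home'),(p.astype(int),'now')):
    r=s[100:170,280]; k=(r[:,0]>190)&(r[:,2]<150); print(t,np.flatnonzero(k)+100, np.flatnonzero((s[140,260:310,0]>190)&(s[140,260:310,2]<150))+260)
```

```text
t 17.73 p [0.3327 0.1682 0.4416] q [ 0.076 -0.672  1.852  0.07   1.644 -1.562] F [-1.  -0.2  0.3] w -0.0 tilt 0.325 yaw(xaxis) 0.095
calc 0.0 depth 0.007
spool 0.0 depth 0.006
jar 0.0 depth 0.012
screwd 0.285 depth 0.096
die 0.0 depth 0.005
tray 0.0 depth 0.011
mug 0.0 depth 0.01
crate region diff 0.162
home [123 124 158 159] [293 294]
now [123 124 158] [293 294]
```

Run:
```python
from h import *
q,d=grab_frame('scene'); P=cloud('scene',d).reshape(-1,3); P=P[(d.ravel()>0)]
x,y,z=P.T
m=(z>.05)&(z<.15)&(x>.72)&(x<.76)&(y>-.11)&(y<.06); a=np.polyfit(y[m],x[m],1); r=x[m]-np.polyval(a,y[m]); k=np.abs(r)<.004
a=np.polyfit(y[m][k],x[m][k],1); print('far face',m.sum(),'yaw',-a[0].round(3),'x at y=-.02',np.polyval(a,-.02).round(4),'std',r[k].std())
P0=np.load('pics/sceneP.npy'); x,y,z=P0.T   # stop before the crate came: top edge
m=(z>.024)&(z<.034)&(x>.71)&(x<.76)&(y>-.11)&(y<.06)
for lo in np.arange(-.11,.05,.03):
    n=m&(y>=lo)&(y<lo+.03); print(lo.round(2),n.sum(),np.percentile(x[n],[5,50,95]).round(4) if n.sum()>3 else '')
```

```text
far face 698 yaw 0.084 x at y=-.02 0.7322 std 0.0009829825027456922
-0.11 22 [0.7387 0.7429 0.7445]
-0.08 24 [0.7358 0.74   0.7421]
-0.05 25 [0.7322 0.7364 0.7407]
-0.02 22 [0.7303 0.7345 0.7387]
0.01 24 [0.729  0.7324 0.7347]
0.04 15 [0.7273 0.7308 0.7341]
```

```bash
python3 -c "
from bench import *
print(close_job())"
```

```text
the job is handed in; nothing more can be done
None
```

The crate is home against the end stop, and all three rejects are in it. The bin is back level and empty, and I handed the job in at about 18 s.

**Crate:** I pushed it low on its near face with the opened fingers until the push force rose sharply to about 57–61 N at the stop. The final depth fit puts its far face parallel to the stop (0.084 rad against 0.081) and touching it to within about 1–2 mm.

**Bin:** I tipped the lever with the shut fingers to its stop and held it there. A picture showed all three rejects in the crate. I then eased the bin back. The grip reads at its starting place and the bin floor is bare.

**Bystanders:** The calculator, spool, jar, die, tray and mug show no change in the top view. I couldn't confirm the screwdriver from the last picture: 29% of its area differed, probably because the arm or its shadow covered it. The arm never worked near it.

**What went wrong on the way:**
- The finger ends sit about 25 mm behind the nominal tool tip. My first lever pass went over the grip without touching it, and the second rode up on it. The third, lower pass worked.
- Because of the same offset, the fingers met the crate higher than I planned, at an estimated 50 mm above the counter.
- The wrist force reached about 73 N against the crate stop and about 82 N at the bin's stop. Both are under the 120 N limit.

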